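# Key open a ball feeder and box the float ball

## Task

Take the red-handled flat key from the wooden rack, turn it to match the slot in the brass hub of the sloping ball feeder and push it square in until its collar sits on the hub. With the key, turn the hub anticlockwise until the blue gate swings clear and the orange float ball rolls down into the catch tray, then leave the key fully home in the hub, with the gate open. Lower the ball into the clear plastic tote rather than dropping it in; do not push the gate directly, and leave the yellow key, bottle and meter where they are.

Things in the scene. Friction and masses are not known exactly. Their poses are not given: they have to be found in the camera images.
- key: Red-handled key, loose, upright in one of the rack's two holes. Origin at the middle of the shaft's lower end, z up the shaft to the handle, x along the long side of the shaft's section and of the handle. Shaft: flat bar 20 (x) by 12 mm (y), 45 mm long, lowest 7 mm tapering to 14 by 6 mm. About 120 g. A half turn about z makes no difference.
- key_collar (a point): Centre of the underside of the key's collar, 45 mm up its shaft; axes as the key's. The collar is 36 mm across and 6 mm thick; above it a stem 12 mm across, 14 mm tall.
- key_grip (a point): Middle of the key's handle, a flat-sided red bar 46 mm (x) by 14 mm (y) by 32 mm tall (z), 81 mm up from the shaft's lower end; axes as the key's.
- spare: Bystander: key with a yellow handle and a round 12 mm shaft, otherwise as the red one, standing in the other hole of the rack; its origin is the lower end of its shaft.
- rack: Fixed wooden block 150 (x) by 66 (y) by 50 mm high with two slots right through it, 23 (x) by 15 (y) mm, at x = -37.5 and +37.5 mm. Origin at the centre of its underside. A key hangs in each by its collar, shaft tip 5 mm above the bench, handle 70 to 102 mm above the bench and along the rack's x.
- rig: Fixed ball feeder. Origin on the bench, z up, x horizontally up the slope. A red chute falls at 30 degrees towards -x; its ball lane runs along y = +20 mm between rails 11 mm tall. At its foot is the catch tray: the same slope, y -55 to +95 mm, with clear side walls (top 68 mm above the bench) and a clear front fence (top 60 mm), a shallow V that brings the ball to rest at point catch.
- rotor (a joint): Angle of the brass hub, rad, 0 to 1.45, anticlockwise (from above) about its axis, which is square to the chute: 30 degrees from vertical, leaning to the rig's -x. Starts at 0 to 0.3, gate across the lane; the ball gets past from about 1.15. Turns stiffly (0.06 N m), stays where left. The hub is beside the lane at rig y = -35 mm.
- rotor_mouth (a point): Centre of the slot's mouth in the hub's top face; turns with the hub. z points out of the hole along its axis, x along the slot's long side (straight up the slope at joint 0). The slot, 22 (x) by 14 mm (y), goes right through the 28 mm thick, 42 mm square hub, with open space below; 2 mm chamfer. The key is home when key_collar meets this point, z axes parallel.
- blade (a point): Free end of the blue gate on the hub: a bar 10 mm thick and 16 mm tall that reaches 60 mm from the hub's axis along its +y, 3 to 19 mm above the hub's underside; this point is 17 mm below the mouth's level. Axes as rotor_mouth.
- ball: The orange float ball, 48 mm across, about 40 g, hard plastic, loose. Its origin lies on its surface and turns with it: use point ball_center.
- ball_center (a point): Centre of the ball. At the start it leans on the gate in the lane.
- catch (a point): Where the ball's centre comes to rest in the catch tray, about 60 mm above the bench, fixed to the rig. Free room for fingers: 50 mm to each side of the ball along the rig's y; rails start 48 mm up the slope. The seated key stands about 120 mm up the slope, its top 180 mm above the bench and 72 mm behind the ball's centre; a hand that leans back has most room.
- tote: Clear plastic open box, loose, 0.4 kg, 200 (x) by 160 (y) by 60 mm high, walls and floor 3 mm. Origin at the centre of its underside. Stands on the left or the right of the feeder, the rack on the other side.
- bottle: Bystander: glass water bottle, 64 mm across, 190 mm tall; origin at its foot.
- meter: Bystander: red hand-held meter lying flat, 75 by 140 by 46 mm; origin at the centre of its underside.
Things that resemble listed ones, but are neither listed nor needed, are in the scene too. What is shaped like the key but turquoise is not meant.

How it is judged:
By the outcome, as a careful person would: the job done as asked, in the order asked, and still so for the second after the job is handed in, with the robot touching nothing.
It also fails if it takes over 67 s, if anything falls off the work surface, if the arm or the gripper's body presses on something with over 40 N, if the wrist force passes 120 N, or if a joint passes its speed limit or range.

## Robot

A 7-joint arm with a two-finger parallel gripper is mounted at the origin on the work surface. World frame = base frame: x ahead of the robot, y to its left, z up, the work surface at z = 0. Lengths are in m, angles in rad, forces in N, time in s.
With the tool pointing down it reaches from about 0.4 to 0.85 m from the base axis. Payload 4.4 kg.
Tool frame: the origin (TCP) lies where the fingers leave the gripper's body, on its centre line; the fingertips stand 97 mm ahead of it and the grasp point (between the pads) lies 78 mm ahead of it; z points along the fingers, y is the line along which they close (so a half turn about z gives the same grasp; the last joint's range is limited). The gripper opens to 94 mm and grips with 3 to 60 N. Pads are 16 mm wide; open, the fingers measure 119 mm over their backs; the gripper's body (75 mm by 177 mm) begins 78 mm behind the grasp point.
Start: joints at [-1.241, 0.628, 0.038, 1.517, -0.027, 0.996, -0.02], TCP at [0.251, 0.6, 0.303] pointing down, gripper open.
Joint ranges: [-3.06, 3.06], [-0.37, 2.12], [-1.25, 1.32], [0.18, 2.47], [-1.1, 4.24], [0.23, 1.98], [-2.94, 2.94]. Speed limits (rad/s): [2.57, 2.57, 3.14, 3.14, 3.14, 3.14, 3.14].

## Interface

Orientations are given as a rotation vector (axis times angle).
In Python, from rig import * gives the robot as it stands.
- The arm moves only by the tool servo_tool, never from a script. Its argument "commands" is a list of rows, each an object with "translation": the shift along the tool's x, y, z in units of 500 mm (1.0 is 500 mm), a list of three; "delta_rot": the turn, a rotation vector about the tool's x, y, z in units of 120 degrees (1.0 is 120 degrees), a list of three; "gripper": the opening, from 0 (shut) to 1 (fully open). In form: [{"translation": [tx, ty, tz], "delta_rot": [wx, wy, wz], "gripper": gripper}, ...]. A call has 1 to 5 rows; each row is the pose to reach, as a shift and turn from the pose commanded when the call began, along the tool's axes at that moment; what a row does not reach only later rows make up. A row lasts 1/10 s, in which the tool goes at most 50 mm and 8.59 degrees, less where a joint would pass 70% of its speed; a pose out of reach is approached as far as the arm can. A call with a number of a shift or a turn outside -1 to 1 is refused whole. A call with a gripper value outside its range is refused whole. The fingers move at their own pace and stop on an object; "newtons" is the grip in N (left out, the last holds). Time passes only in rows, so rows that repeat a pose let the fingers close. It gives the time, the measured TCP pose, the force, the opening and the grip force at its end, in the units of the state.
- get_state(): the state, without advancing time (a new reading comes with each control period).
- grab_frame(name): name is "side" or "top"; returns the picture (480x640x3 uint8, red, green, blue); there is no depth.
- calibration(name): a dict with "camera_matrix" (3x3 intrinsics, pixels), "rvec" (rotation vector, rad) and "tvec" (3), from world to camera coordinates, as OpenCV has them. Camera axes: x right, y down, z forward; pixel columns grow to the right and rows downward; lengths in m; the calibration is good to about 2 mm. A picture is of the moment at which its call begins. calibration takes no time and is no camera call.
- finish_job(): hands the job in; it is judged then, once.
The state is a dict: "t": time; "qpos": joint angles; "joint_velocities": joint speeds; "effort": joint torques, N m; "eef_pos": TCP position; "ee_rot": TCP orientation; "wrist_force": force on the tool from outside, world axes, zero at the start; "ft_torque": the same for the moment, N m; "gripper_width": finger opening in m; "grasp_force": force on a finger pad.
Only numpy, scipy, OpenCV 4.12 (cv2) and the standard library are available. Lean on these libraries where they do the work, as an engineer would, in place of code of your own. Each camera call takes 0.05 s, during which the arm holds its last target. There are 200 camera calls.

## Working session

There is one attempt and no reset: what is moved stays moved. The work goes in short steps, Python scripts to look and compute and a tool call to move; the robot and the scene stay as the last step left them, time stands still between calls to the robot, and variables do not carry over. Pictures are saved under pics/ and viewed, at most 10 in all, crops included, and the job is handed in when it is done.

Besides the shell and the picture viewer there is one more tool, called after "Emit:" as name([rows], argument=value, ...), one row to a line, values as JSON. servo_tool: Moves the arm, as the interface text tells. Shifts and turns lie within -1 to 1; 1 stands for 500 mm of shift or 120 degrees of turn. Its arguments: {"type":"object","properties":{"commands":{"type":"array"},"newtons":{"type":"number"}},"required":["commands"]}

```bash
mkdir -p pics; ls; python3 - <<'E'
from rig import *
import cv2,numpy as np
s=get_state(); print(s)
for n in("side","top"):
    f=grab_frame(n); cv2.imwrite(f"pics/{n}0.png",f[:,:,::-1]); c=calibration(n); print(n,c)
E
```

```text
pics
{'t': 0.0, 'qpos': array([-1.24081918,  0.62933208,  0.03844892,  1.51834643, -0.02697075,
        0.99628437, -0.01999475]), 'joint_velocities': array([ 0.00069714,  0.00092291, -0.00012964, -0.00113519, -0.00077396,
       -0.00083885,  0.00024193]), 'effort': array([ 5.94688827e-04, -5.49753928e+01,  1.14406608e+00, -1.86629820e+01,
       -5.21463866e-02,  2.36004882e-02,  1.89343236e-04]), 'eef_pos': array([0.25038942, 0.59932328, 0.30177009]), 'ee_rot': array([-6.17549210e-01, -3.07997753e+00,  2.86705027e-03]), 'wrist_force': array([-0.39999451, -0.2020748 , -0.29056273]), 'ft_torque': array([ 0.01473892, -0.00497974, -0.01148148]), 'grasp_force': 0.0, 'gripper_width': 0.09423815577850359}
side {'camera_matrix': array([[456.78666456,   0.        , 320.61759467],
       [  0.        , 456.78666456, 244.6832045 ],
       [  0.        ,   0.        ,   1.        ]]), 'rvec': array([ 2.27863546, -0.20114326,  0.08390107]), 'tvec': array([-0.55280245,  0.12876178,  1.06261752])}
top {'camera_matrix': array([[619.71259148,   0.        , 317.18269511],
       [  0.        , 619.71259148, 247.21331912],
       [  0.        ,   0.        ,   1.        ]]), 'rvec': array([ 2.14578989, -2.09637233,  0.17779177]), 'tvec': array([-0.05745202,  0.58528803,  1.57680994])}
```

View pics/side0.png

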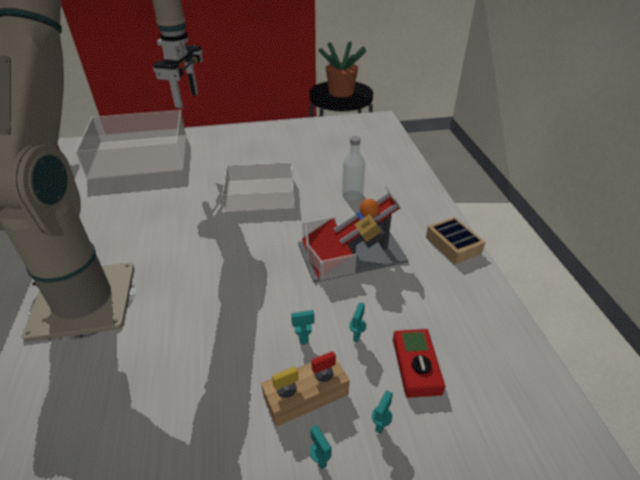

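View pics/top0.png

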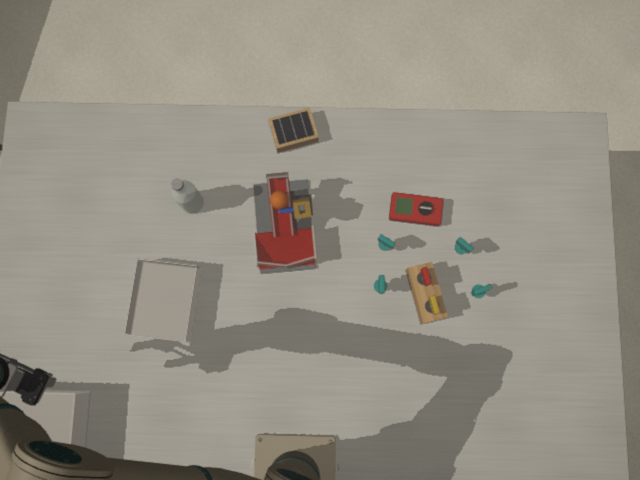

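The side view shows the feeder (ball 368,208, brass hub 370,228), the rack (red key 323,362; yellow 286,378) and the bottle and meter. The top view shows the ball at 279,200, the hub at 303,209, the red key at 425,276, and two candidate totes at 165,300 and 60,430.

```bash
cat > h.py <<'E'
from rig import *
import cv2,numpy as np
from scipy.spatial.transform import Rotation as R
C={n:calibration(n) for n in("side","top")}
def proj(n,P):
    c=C[n];return cv2.projectPoints(np.float64(P).reshape(-1,1,3),c["rvec"],c["tvec"],c["camera_matrix"],None)[0][:,0]
def ray(n,uv):
    c=C[n];M=cv2.Rodrigues(c["rvec"])[0];d=M.T@np.linalg.inv(c["camera_matrix"])@[uv[0],uv[1],1];return -M.T@c["tvec"],d/np.linalg.norm(d)
def plane(n,uv,z):
    o,d=ray(n,uv);return o+d*(z-o[2])/d[2]
def tri(us,ut):
    A=[];b=[]
    for n,u in(("side",us),("top",ut)):
        o,d=ray(n,u);Q=np.eye(3)-np.outer(d,d);A.append(Q);b.append(Q@o)
    return np.linalg.lstsq(np.vstack(A),np.hstack(b),rcond=None)[0]
def blobs(f,lo,hi,roi,k=3,amin=15):
    x0,y0,x1,y1=roi
    m=cv2.inRange(cv2.cvtColor(f,cv2.COLOR_RGB2HSV),np.array(lo),np.array(hi));z=np.zeros_like(m);z[y0:y1,x0:x1]=m[y0:y1,x0:x1]
    cs=[c for c in cv2.findContours(z,cv2.RETR_EXTERNAL,cv2.CHAIN_APPROX_NONE)[0] if len(c)>4]
    return sorted(cs,key=cv2.contourArea)[::-1][:k],z
def cen(c):
    m=cv2.moments(c);return np.array([m["m10"],m["m01"]])/m["m00"]
def shot(n,name):
    f=grab_frame(n);cv2.imwrite(f"pics/{name}.png",f[:,:,::-1]);return f
def load(p): return cv2.imread(f"pics/{p}.png")[:,:,::-1].copy()
E
python3 - <<'E'
from h import *
t=load("top0");s=load("side0")
rt={"red":((0,170,60),(4,255,255),(405,255,450,300)),"yel":((22,150,80),(32,255,255),(415,280,450,325)),"ball":((6,180,80),(16,255,255),(262,180,300,215)),"brass":((14,80,60),(28,255,255),(285,190,320,230)),"blue":((100,120,60),(125,255,255),(265,195,305,225))}
rs={"red":(305,340,340,385),"yel":(270,360,300,400),"ball":(350,190,390,225),"brass":(350,205,390,250),"blue":(350,200,385,240)}
for k,(lo,hi,r) in rt.items():
    for n,f,rr in(("top",t,r),("side",s,rs[k])):
        c,_=blobs(f,lo,hi,rr,2)
        print(k,n,[(cen(x).round(1) if cv2.contourArea(x) else 0,cv2.contourArea(x),[np.round(q,1) for q in cv2.minAreaRect(x)]) for x in c])
a=cv2.resize(t[165:285,240:340],None,fx=5,fy=5,interpolation=2);b=cv2.resize(s[180:285,290:415],None,fx=5,fy=5,interpolation=2)
h=np.zeros((600,800,3),np.uint8)
cv2.imwrite("pics/c1.png",a[:,:,::-1]);cv2.imwrite("pics/c2.png",b[:,:,::-1])
for q in[(145,260),(200,265),(188,340),(127,334)]: print("tote rim",q,plane("top",q,.06).round(3))
for q in[(40,390),(88,391)]: print("other",q,plane("top",q,.06).round(3))
for q in[(80,150),(83,118),(183,112),(227,165),(292,164)]: print("side",q,plane("side",q,.06).round(3))
E
```

```text
red top [(array([426.9, 279.7]), 2.5, [array([426.8, 280.1]), array([6.3, 2.2]), np.float64(63.4)]), (array([424. , 269.8]), 2.0, [array([424.5, 270.5]), array([3., 3.]), np.float64(90.0)])]
red side [(array([323.2, 361.9]), 256.0, [array([323.5, 362. ]), array([13. , 24.6]), np.float64(69.4)])]
yel top [(array([433.9, 304.4]), 90.0, [array([433.9, 304.4]), array([17.7,  6.2]), np.float64(74.1)])]
yel side [(array([284.9, 377.9]), 295.0, [array([285.1, 377.9]), array([13.2, 26.8]), np.float64(67.4)])]
ball top [(array([272.3, 201.7]), 0.5, [array([272. , 200.1]), array([4.1, 1. ]), np.float64(76.0)]), (0, 0.0, [array([277.2, 201.9]), array([1.8, 4. ]), np.float64(63.4)])]
ball side [(array([369.8, 207.8]), 200.0, [array([370. , 207.5]), array([15., 18.]), np.float64(90.0)])]
brass top [(array([301.8, 208. ]), 299.5, [array([301.5, 208.1]), array([19.2, 18. ]), np.float64(82.9)])]
brass side [(array([367.7, 227.5]), 379.0, [array([367.5, 227.2]), array([22.2, 20.2]), np.float64(55.0)])]
blue top [(array([286.4, 209.8]), 28.0, [array([285.5, 209.8]), array([ 3.4, 13.2]), np.float64(85.2)])]
blue side [(array([359.4, 215.1]), 17.5, [array([359.5, 215. ]), array([6.7, 3.6]), np.float64(63.4)])]
tote rim (145, 260) [0.541 0.405 0.06 ]
tote rim (200, 265) [0.531 0.261 0.06 ]
tote rim (188, 340) [0.337 0.28  0.06 ]
tote rim (127, 334) [0.348 0.437 0.06 ]
other (40, 390) [0.203 0.647 0.06 ]
other (88, 391) [0.204 0.525 0.06 ]
side (80, 150) [-0.117  0.624  0.06 ]
side (83, 118) [-0.157  0.866  0.06 ]
side (183, 112) [0.196 0.85  0.06 ]
side (227, 165) [0.349 0.444 0.06 ]
side (292, 164) [0.545 0.413 0.06 ]
```

View pics/c1.png

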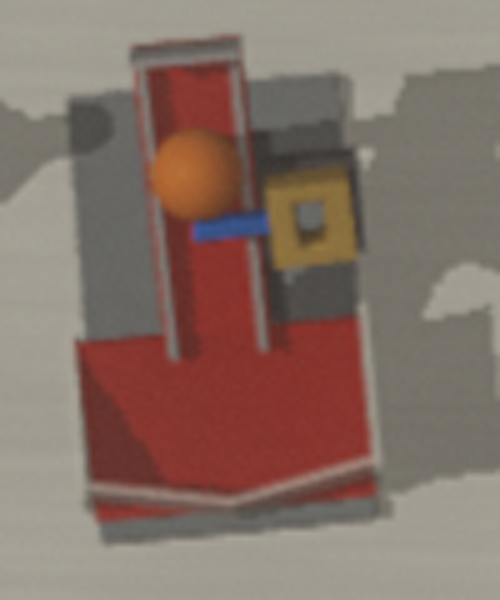

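View pics/c2.png

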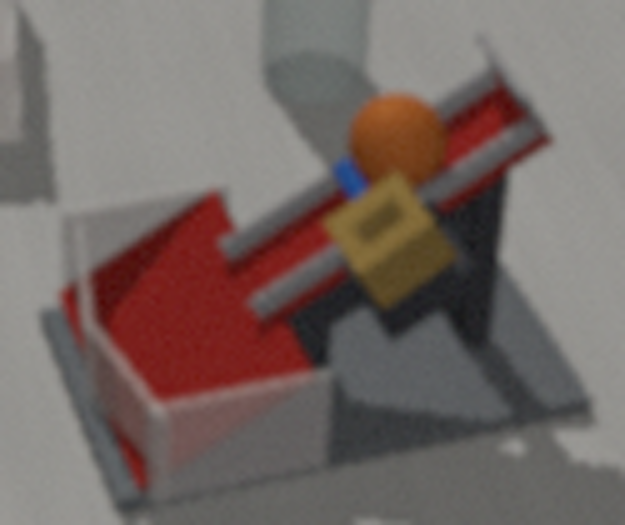

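```bash
python3 - <<'E'
from h import *
t=load("top0");s=load("side0")
c1=lambda u,v:(u/5+240-.4,v/5+165-.4); c2=lambda u,v:(u/5+290-.4,v/5+180-.4)
def yaw(a,b): d=b-a; return np.degrees(np.arctan2(d[1],d[0])).round(1)
P=lambda u,v,z:plane("top",c1(u,v),z)
print("plateL",P(103,542,0),P(70,97,0),yaw(P(103,542,0),P(70,97,0)),"plateR",yaw(P(392,512,0),P(348,75,0)),"front",yaw(P(392,512,0),P(103,542,0))-90)
print("slot",tri(c2(380,219),c1(310,217)),"ball",tri(c2(398,140),c1(197,174)))
print("slot dir side pts on z:",)
hub=tri(c2(380,219),c1(310,217))
a,b=plane("side",c2(362,236),hub[2]),plane("side",c2(402,202),hub[2]); print(a,b)
print("blade tip",tri(c2(345,165),c1(195,226)))
# rails: lower ends and upper ends  (top left rail)
print("railL low",tri(c2(230,248),c1(175,357)),"railR low",tri(c2(262,305),c1(265,350)))
print("railL hi",tri(c2(493,72),c1(138,70)),"railR hi",tri(c2(545,128),c1(237,62)))
hsv=cv2.cvtColor(t,cv2.COLOR_RGB2HSV)
def mk(f,roi):
    h=cv2.cvtColor(f,cv2.COLOR_RGB2HSV);m=((h[...,0]<8)|(h[...,0]>172))&(h[...,1]>150)&(h[...,2]>60)
    z=np.zeros(m.shape,np.uint8);x0,y0,x1,y1=roi;z[y0:y1,x0:x1]=m[y0:y1,x0:x1];return max(cv2.findContours(z,0,1)[0],key=cv2.contourArea)
r=mk(t,(405,255,450,300));rs=mk(s,(305,340,340,385));print("red top",cv2.minAreaRect(r),cv2.contourArea(r),cen(r))
print("red tri",tri(cen(rs),cen(r)),"yel tri",tri((284.9,377.9),(433.9,304.4)))
box=cv2.boxPoints(cv2.minAreaRect(r));print([plane("top",q,.102).round(4) for q in box])
# rack block
m=blobs(t,(8,60,60),(20,200,255),(395,255,460,330),1)[0][0];bb=cv2.boxPoints(cv2.minAreaRect(m));print("rack",[plane("top",q,.05).round(4) for q in bb])
E
```

```text
plateL [0.52191487 0.10898159 0.        ] [0.77005153 0.13742024 0.        ] 6.5 plateR 7.1 front 7.299999999999997
slot [ 0.66910532 -0.00311109  0.13496905] ball [0.69143458 0.05463577 0.13509934]
slot dir side pts on z:
[ 0.65578818 -0.01420238  0.13496905] [0.68020687 0.00708493 0.13496905]
blade tip [0.66671183 0.05571901 0.1227719 ]
railL low [0.61126241 0.06792473 0.06872512] railR low [0.61678036 0.02089583 0.06951859]
railL hi [0.744353   0.08519993 0.14669923] railR hi [0.75235348 0.03479936 0.14700906]
red top ((425.7735900878906, 275.7075500488281), (17.170068740844727, 6.043863773345947), 74.05460357666016) 81.5 [425.8200409  275.72801636]
red tri [ 0.51119514 -0.32308506  0.08474946] yel tri [ 0.4388736  -0.34317258  0.08413042]
[array([ 0.5292, -0.307 ,  0.102 ]), array([ 0.5338, -0.3217,  0.102 ]), array([ 0.492 , -0.3333,  0.102 ]), array([ 0.4875, -0.3186,  0.102 ])]
rack [array([ 0.5365, -0.2732,  0.05  ]), array([ 0.5588, -0.3458,  0.05  ]), array([ 0.4122, -0.3852,  0.05  ]), array([ 0.3906, -0.3137,  0.05  ])]
```

```bash
cat >> h.py <<'E'
def tool(yaw,tilt=0,rig=7.0):
    """tool y at world yaw (deg) when upright; then tilted about rig y so that tool z leans uphill"""
    y=np.array([np.cos(np.radians(yaw)),np.sin(np.radians(yaw)),0]);z=np.array([0,0,-1.]);M=np.column_stack([np.cross(y,z),y,z])
    ry=np.array([-np.sin(np.radians(rig)),np.cos(np.radians(rig)),0])
    return R.from_rotvec(-ry*np.radians(tilt))*R.from_matrix(M)
def plan(p,r,wps):
    p=np.array(p,float)
    for q,s in wps:
        t=np.round(r.inv().apply(np.array(q)-p)/.5,3);d=np.round((r.inv()*s).as_rotvec()/np.radians(120),3)
        print("T",t.tolist(),"R",d.tolist(),"mm",int(np.linalg.norm(t)*500),"deg",int(np.linalg.norm(d)*120))
        p=p+r.apply(t*.5);r=r*R.from_rotvec(d*np.radians(120))
    return p,r
def now():
    s=get_state();return s["eef_pos"],R.from_rotvec(s["ee_rot"]),s
E
python3 - <<'E'
from h import *
p,r,s=now();print(r.as_matrix().round(3))
plan(p,r,[((.36,.40,.30),tool(37)),((.43,.2,.3),tool(2)),((.45,0,.3),tool(-33)),((.48,-.19,.28),tool(-60)),((.511,-.321,.24),tool(-74.5)),((.511,-.321,.166),tool(-74.5))])
# rotor angle in tilted plane
y=np.radians(7);ux=np.array([np.cos(y),np.sin(y),0]);uy=np.array([-np.sin(y),np.cos(y),0])
X=ux*.866+np.array([0,0,.5]);n=-ux*.5+np.array([0,0,.866])
c1=lambda u,v:(u/5+240-.4,v/5+165-.4); c2=lambda u,v:(u/5+290-.4,v/5+180-.4)
m=tri(c2(380,219),c1(310,217))
def pl(nm,uv,d=0):
    o,k=ray(nm,uv);q=o+k*(((m-n*d)-o)@n)/(k@n)-m;return (np.array([q@X,q@uy])*1000).round(1)
print("slot",pl("side",c2(362,236)),pl("side",c2(402,202)),"side corners",[pl("side",c2(*q)) for q in[(323,222),(395,172),(437,222),(365,270)]])
print("top corners",[pl("top",c1(*q)) for q in[(265,182),(352,170),(358,262),(273,268)]],"blade",[pl("top",c1(*q),.009) for q in[(193,223),(267,213)]])
E
```

```text
[[-0.923  0.386 -0.001]
 [ 0.386  0.923 -0.002]
 [ 0.    -0.002 -1.   ]]
T [-0.356, -0.283, 0.004] R [-0.001, 0.0, 0.253] mm 227 deg 30
T [-0.404, -0.129, 0.0] R [0.0, 0.0, 0.291] mm 212 deg 34
T [-0.401, 0.026, 0.0] R [0.0, -0.0, 0.292] mm 200 deg 35
T [-0.286, 0.257, 0.04] R [0.0, -0.0, 0.225] mm 193 deg 27
T [-0.078, 0.258, 0.08] R [0.0, -0.0, 0.121] mm 140 deg 14
T [0.0, 0.0, 0.148] R [0.0, -0.0, -0.0] mm 74 deg 0
slot [-13.1  -1.9] [10.8  2.4] side corners [array([-25.4,  20.6]), array([15.5, 21.9]), array([ 19.4, -21.2]), array([-19.8, -21.6])]
top corners [array([22.5, 20.2]), array([ 24.3, -23.8]), array([-24. , -22.3]), array([-22.8,  20.9])] blade [array([ 2.4, 59. ]), array([ 3.8, 21.1])]
```

Emit:
servo_tool([
  {"translation":[-0.072,-0.057,0],"delta_rot":[0,0,0.051],"gripper":0.45},
  {"translation":[-0.143,-0.113,0],"delta_rot":[0,0,0.101],"gripper":0.45},
  {"translation":[-0.214,-0.17,0.002],"delta_rot":[0,0,0.152],"gripper":0.45},
  {"translation":[-0.285,-0.226,0.003],"delta_rot":[0,0,0.202],"gripper":0.45},
  {"translation":[-0.356,-0.283,0.004],"delta_rot":[0,0,0.253],"gripper":0.45},
])

```text
t: 0.6
eef_pos: [0.3607, 0.3988, 0.3004]
ee_rot: [-1.408, -2.808, 0.001]
wrist_force: [0.5, 0.4, 0.5]
gripper_width: 0.0574
grasp_force: 0.0
```

Emit:
servo_tool([
  {"translation":[-0.081,-0.026,0],"delta_rot":[0,0,0.058],"gripper":0.45},
  {"translation":[-0.162,-0.052,0],"delta_rot":[0,0,0.116],"gripper":0.45},
  {"translation":[-0.242,-0.077,0],"delta_rot":[0,0,0.175],"gripper":0.45},
  {"translation":[-0.323,-0.103,0],"delta_rot":[0,0,0.233],"gripper":0.45},
  {"translation":[-0.404,-0.129,0],"delta_rot":[0,0,0.291],"gripper":0.45},
])

```text
t: 1.1
eef_pos: [0.4303, 0.1988, 0.3006]
ee_rot: [-2.187, -2.255, 0.0]
wrist_force: [0.3, -0.0, 0.0]
gripper_width: 0.0421
grasp_force: 0.0
```

Emit:
servo_tool([
  {"translation":[-0.08,0.005,0],"delta_rot":[0,0,0.058],"gripper":0.45},
  {"translation":[-0.16,0.01,0],"delta_rot":[0,0,0.117],"gripper":0.45},
  {"translation":[-0.241,0.016,0],"delta_rot":[0,0,0.175],"gripper":0.45},
  {"translation":[-0.321,0.021,0],"delta_rot":[0,0,0.234],"gripper":0.45},
  {"translation":[-0.401,0.026,0],"delta_rot":[0,0,0.292],"gripper":0.45},
])

```text
t: 1.6
eef_pos: [0.4501, -0.001, 0.3006]
ee_rot: [-2.764, -1.492, 0.0]
wrist_force: [0.9, -0.1, -0.2]
gripper_width: 0.042
grasp_force: 0.0
```

Emit:
servo_tool([
  {"translation":[-0.057,0.051,0.008],"delta_rot":[0,0,0.045],"gripper":0.45},
  {"translation":[-0.114,0.103,0.016],"delta_rot":[0,0,0.09],"gripper":0.45},
  {"translation":[-0.172,0.154,0.024],"delta_rot":[0,0,0.135],"gripper":0.45},
  {"translation":[-0.229,0.206,0.032],"delta_rot":[0,0,0.18],"gripper":0.45},
  {"translation":[-0.286,0.257,0.04],"delta_rot":[0,0,0.225],"gripper":0.45},
])

```text
t: 2.1
eef_pos: [0.4802, -0.1908, 0.2803]
ee_rot: [-3.036, -0.807, 0.0]
wrist_force: [0.5, 0.4, 0.0]
gripper_width: 0.0422
grasp_force: 0.0
```

Emit:
servo_tool([
  {"translation":[-0.02,0.065,0.02],"delta_rot":[0,0,0.03],"gripper":0.45},
  {"translation":[-0.04,0.13,0.04],"delta_rot":[0,0,0.06],"gripper":0.45},
  {"translation":[-0.06,0.195,0.06],"delta_rot":[0,0,0.09],"gripper":0.45},
  {"translation":[-0.078,0.258,0.08],"delta_rot":[0,0,0.121],"gripper":0.45},
  {"translation":[-0.078,0.258,0.08],"delta_rot":[0,0,0.121],"gripper":0.45},
])

```text
t: 2.6
eef_pos: [0.51, -0.325, 0.2392]
ee_rot: [3.111, 0.414, -0.004]
wrist_force: [-0.9, 0.5, 0.8]
gripper_width: 0.0428
grasp_force: 0.0
```

```bash
python3 - <<'E'
from h import *
p,r,s=now();print(s["t"],p,s["qpos"].round(2),r.as_matrix().round(3))
plan(p,r,[((.511,-.321,.164),tool(-74.5))])
f=shot("side","side1")
cv2.imwrite("pics/c3.png",cv2.resize(f[270:430,230:430],None,fx=3,fy=3)[:,:,::-1])
E
```

```text
2.6 [ 0.5099532  -0.32504467  0.23916133] [ 0.13  0.73  0.66  1.73 -0.55  0.88 -0.28] [[ 0.965  0.261 -0.002]
 [ 0.261 -0.965 -0.003]
 [-0.003  0.003 -1.   ]]
T [0.005, -0.008, 0.15] R [0.001, 0.001, -0.003] mm 75 deg 0
```

View pics/c3.png

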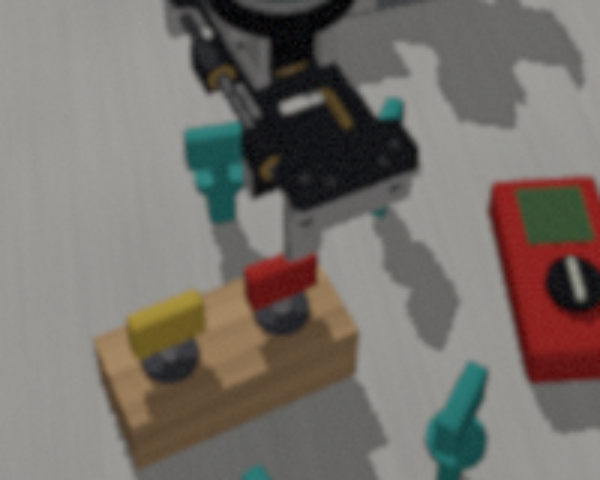

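The crop c3 shows the red handle at (282,282), directly below the finger gap and square to it.

Emit:
servo_tool([
  {"translation":[0.002,-0.004,0.05],"delta_rot":[0,0,0],"gripper":0.45},
  {"translation":[0.003,-0.006,0.1],"delta_rot":[0,0,0],"gripper":0.45},
  {"translation":[0.003,-0.006,0.13],"delta_rot":[0,0,0],"gripper":0.45},
  {"translation":[0.003,-0.006,0.148],"delta_rot":[0,0,0],"gripper":0.45},
  {"translation":[0.003,-0.006,0.148],"delta_rot":[0,0,0],"gripper":0.45},
])

```text
t: 3.15
eef_pos: [0.5113, -0.3166, 0.1659]
ee_rot: [-3.111, -0.424, 0.002]
wrist_force: [-0.2, -0.2, 1.2]
gripper_width: 0.0423
grasp_force: 0.0
```

Emit:
servo_tool([
  {"translation":[0,0,0],"delta_rot":[0,0,0],"gripper":0.05},
  {"translation":[0,0,0],"delta_rot":[0,0,0],"gripper":0.05},
  {"translation":[0,0,0],"delta_rot":[0,0,0],"gripper":0.05},
  {"translation":[0,0,0],"delta_rot":[0,0,0],"gripper":0.05},
  {"translation":[0,0,0],"delta_rot":[0,0,0],"gripper":0.05},
], newtons=40)

```text
t: 3.65
eef_pos: [0.5127, -0.3206, 0.1681]
ee_rot: [3.106, 0.421, 0.005]
wrist_force: [1.7, -5.1, 1.2]
gripper_width: 0.0138
grasp_force: 40.0
```

```bash
python3 - <<'E'
from h import *
p,r,s=now();print(s["t"],p,s["wrist_force"].round(1))
m=np.array([.669,-.003,.135]);y=np.radians(7);n=np.array([-.5*np.cos(y),-.5*np.sin(y),.866])
pre=m+n*(.162+.03);print(pre)
plan(p,r,[((.512,-.321,.28),tool(-74.5)),((.545,-.17,.31),tool(-77,15)),(pre,tool(-79,30))])
E
```

```text
3.65 [ 0.51268763 -0.32060984  0.16810883] [ 1.7 -5.1  1.2]
[ 0.57371557 -0.01469946  0.301272  ]
T [-0.001, 0.002, -0.224] R [0.004, -0.001, -0.001] mm 112 deg 0
T [0.144, -0.273, -0.06] R [-0.016, 0.124, 0.021] mm 157 deg 15
T [0.118, -0.291, 0.042] R [-0.011, 0.125, 0.017] mm 158 deg 15
```

Emit:
servo_tool([
  {"translation":[0,0,-0.03],"delta_rot":[0,0,0],"gripper":0.05},
  {"translation":[0,0,-0.07],"delta_rot":[0,0,0],"gripper":0.05},
  {"translation":[0,0,-0.13],"delta_rot":[0,0,0],"gripper":0.05},
  {"translation":[0,0,-0.19],"delta_rot":[0,0,0],"gripper":0.05},
  {"translation":[0,0,-0.23],"delta_rot":[0,0,0],"gripper":0.05},
])

```text
t: 4.15
eef_pos: [0.5116, -0.3174, 0.2835]
ee_rot: [3.113, 0.423, 0.002]
wrist_force: [0.3, 0.5, -1.8]
gripper_width: 0.0137
grasp_force: 40.0
```

Emit:
servo_tool([
  {"translation":[0.03,-0.055,-0.012],"delta_rot":[-0.003,0.025,0.004],"gripper":0.05},
  {"translation":[0.058,-0.11,-0.024],"delta_rot":[-0.006,0.05,0.008],"gripper":0.05},
  {"translation":[0.086,-0.164,-0.036],"delta_rot":[-0.01,0.075,0.012],"gripper":0.05},
  {"translation":[0.115,-0.218,-0.048],"delta_rot":[-0.013,0.1,0.016],"gripper":0.05},
  {"translation":[0.144,-0.273,-0.06],"delta_rot":[-0.016,0.124,0.021],"gripper":0.05},
])

```text
t: 4.65
eef_pos: [0.5441, -0.1651, 0.3118]
ee_rot: [-3.092, -0.35, -0.412]
wrist_force: [0.1, 1.2, -1.8]
gripper_width: 0.0136
grasp_force: 40.0
```

Emit:
servo_tool([
  {"translation":[0.03,-0.073,0.01],"delta_rot":[-0.003,0.031,0.004],"gripper":0.05},
  {"translation":[0.059,-0.145,0.021],"delta_rot":[-0.006,0.062,0.008],"gripper":0.05},
  {"translation":[0.088,-0.218,0.031],"delta_rot":[-0.009,0.094,0.013],"gripper":0.05},
  {"translation":[0.118,-0.291,0.042],"delta_rot":[-0.011,0.125,0.017],"gripper":0.05},
  {"translation":[0.118,-0.291,0.042],"delta_rot":[-0.011,0.125,0.017],"gripper":0.05},
])

```text
t: 5.15
eef_pos: [0.5717, -0.0025, 0.3031]
ee_rot: [-2.998, -0.31, -0.794]
wrist_force: [1.1, -0.2, -2.0]
gripper_width: 0.0136
grasp_force: 40.0
```

```bash
python3 - <<'E'
from h import *
p,r,s=now();print(s["t"],p,s["gripper_width"],s["grasp_force"],s["qpos"].round(2));print(r.as_matrix().round(3));print(tool(-79,30).as_matrix().round(3))
f=shot("side","side2");t=shot("top","top2")
a=cv2.resize(f[150:270,310:430],None,fx=5,fy=5,interpolation=2)[:600,:];b=cv2.resize(t[180:300,270:310],None,fx=5,fy=5,interpolation=2)
cv2.imwrite("pics/c4.png",np.hstack([a,b])[:,:,::-1])
tip=p+r.apply([0,0,.162]);cc=p+r.apply([0,0,.117]);
for n in("side","top"): print(n,"tip,collar",proj(n,[tip,cc]).round(1))
E
```

```text
5.15 [ 0.57166526 -0.00252789  0.3031054 ] 0.013582262773262004 39.98684585094452 [-0.25  0.4   0.33  2.13 -1.1   0.24 -0.32]
[[ 0.851  0.197  0.487]
 [ 0.185 -0.98   0.075]
 [ 0.492  0.027 -0.87 ]]
[[ 0.849  0.182  0.496]
 [ 0.175 -0.983  0.061]
 [ 0.499  0.035 -0.866]]
side tip,collar [[358.  211.4]
 [349.5 199.2]]
top tip,collar [[295.8 213.3]
 [296.2 218.4]]
```

View pics/c4.png

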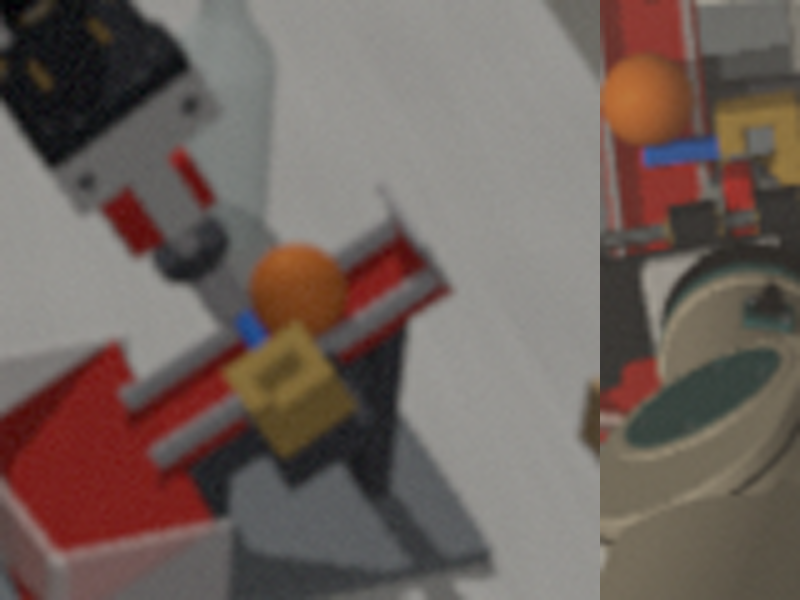

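The side crop shows the red handle gripped, shaft tip at about (235,315) in the crop, close to the hub mouth at (280,368). Joints 5 and 6 are at the edge of their ranges, so I check the settled pose.

Emit:
servo_tool([
  {"translation":[0,0,0],"delta_rot":[0,0,0],"gripper":0.05},
  {"translation":[0,0,0],"delta_rot":[0,0,0],"gripper":0.05},
])

```text
t: 5.45
eef_pos: [0.5745, -0.0128, 0.3049]
ee_rot: [-3.011, -0.283, -0.806]
wrist_force: [0.8, -0.2, -1.7]
gripper_width: 0.0139
grasp_force: 40.0
```

```bash
cat >> h.py <<'E'
m0=np.array([.669,-.003,.135]);_y=np.radians(7);ux=np.array([np.cos(_y),np.sin(_y),0]);uy=np.array([-np.sin(_y),np.cos(_y),0])
X=ux*.866+np.array([0,0,.5]);N=-ux*.5+np.array([0,0,.866])
def rep(m=m0,L=.162):
    p,r,s=now();d=p+r.apply([0,0,L])-m
    M=np.column_stack([X,uy,N]).T@r.as_matrix()   # tool axes in hub plane frame
    print("t",s["t"],"tip rel mouth X,Y,N mm",np.round([d@X*1e3,d@uy*1e3,d@N*1e3],1),"tool z in hub",M[:,2].round(3),"key ang deg",np.degrees(np.arctan2(M[1,0],M[0,0])).round(1),"q",s["qpos"].round(2),"F hub",np.round([s["wrist_force"]@X,s["wrist_force"]@uy,s["wrist_force"]@N],1),"w",s["gripper_width"].round(4),s["grasp_force"].round(0))
    return p,r,s
E
python3 - <<'E'
from h import *
p,r,s=rep()
plan(p,r,[(m0+N*.192,tool(-79,30))])
E
```

```text
Traceback (most recent call last):
  File "h.py", line 45, in rep
    print("t",s["t"],"tip rel mouth X,Y,N mm",np.round([d@X*1e3,d@uy*1e3,d@N*1e3],1),"tool z in hub",M[:,2].round(3),"key ang deg",np.degrees(np.arctan2(M[1,0],M[0,0])).round(1),"q",s["qpos"].round(2),"F hub",np.round([s["wrist_force"]@X,s["wrist_force"]@uy,s["wrist_force"]@N],1),"w",s["gripper_width"].round(4),s["grasp_force"].round(0))
                                                                                                                                                                                                                                                                                             ^^^^^^^^^^^^^^^^^^^^^^^^
AttributeError: 'float' object has no attribute 'round'
```

```bash
sed -i 's/s\["gripper_width"\].round(4),s\["grasp_force"\].round(0)/round(s["gripper_width"],4),round(s["grasp_force"])/' h.py; python3 - <<'E'
from h import *
p,r,s=rep()
plan(p,r,[(m0+N*.192,tool(-79,30))])
f=shot("side","side3");t=shot("top","top3")
a=cv2.resize(f[175:245,330:390],None,fx=8,fy=8,interpolation=2);b=cv2.resize(t[190:260,270:310],None,fx=8,fy=8,interpolation=2)
cv2.imwrite("pics/c5.png",np.hstack([a,b])[:,:,::-1])
for k in(.117,.162):
  q=p+r.apply([0,0,k]);print(k,"crop side",((proj("side",q)-[330,175]+.5)*8).round(),"crop top",((proj("top",q)-[270,190]+.5)*8+[480,0]).round())
E
```

```text
t 5.45 tip rel mouth X,Y,N mm [ 2.3  1.4 32.6] tool z in hub [-0.002 -0.002 -1.   ] key ang deg 3.8 q [-0.25  0.4   0.34  2.13 -1.1   0.23 -0.32] F hub [-0.2 -0.3 -1.9] w 0.0139 40
T [-0.006, 0.003, 0.005] R [0.001, 0.001, -0.002] mm 4 deg 0
0.117 crop side [[183. 215.]] crop top [[734. 219.]]
0.162 crop side [[253. 314.]] crop top [[732. 177.]]
```

View pics/c5.png

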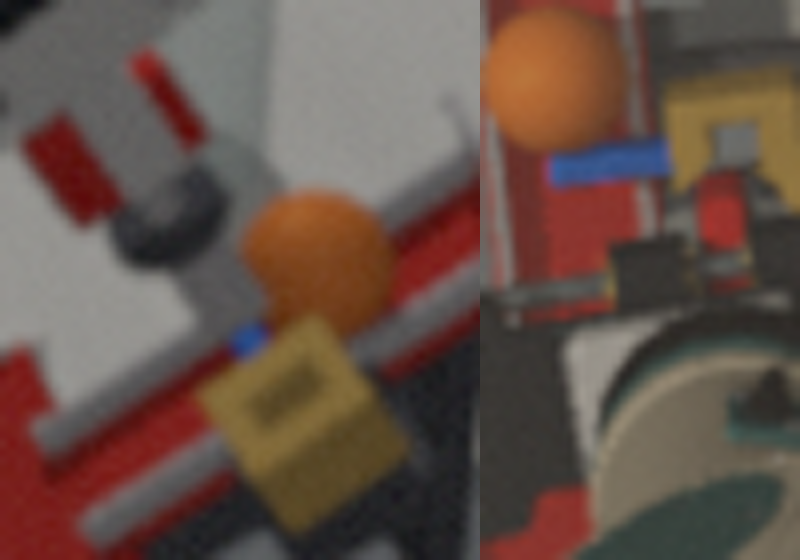

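```bash
python3 - <<'E'
from h import *
p,r,s=now()
q=p+r.apply([0,0,.114]);B=np.column_stack([X,uy,N])*.001
J=lambda n,q:np.column_stack([(proj(n,q+B[:,i])-proj(n,q))[0]*8 for i in range(3)])
print("collar pred",((proj("side",q)-[330,175]+.5)*8).round(),"handle top",((proj("top",p+r.apply([0,0,.065]))-[270,190]+.5)*8+[480,0]).round(),((proj("top",p+r.apply([0,0,.114]))-[270,190]+.5)*8+[480,0]).round())
print(J("side",q).round(1));print(J("top",q).round(1))
f=load("side3");h=cv2.cvtColor(f,cv2.COLOR_RGB2HSV)
m=((h[...,2]<75)).astype(np.uint8);z=np.zeros_like(m);z[190:212,340:362]=m[190:212,340:362]
for c in cv2.findContours(z,0,1)[0]:
  if cv2.contourArea(c)>20: print(cv2.contourArea(c),((cen(c)-[330,175]+.5)*8).round(),cv2.boundingRect(c))
# red handle parts both views
for n,f,o,roi in(("side",f,[330,175],(330,178,358,206)),("top",load("top3"),[270,190],(295,208,305,226))):
  h=cv2.cvtColor(f,cv2.COLOR_RGB2HSV);m=(((h[...,0]<8)|(h[...,0]>172))&(h[...,1]>130)).astype(np.uint8);x0,y0,x1,y1=roi;z=np.zeros_like(m);z[y0:y1,x0:x1]=m[y0:y1,x0:x1]
  for c in cv2.findContours(z,0,1)[0]:
    if cv2.contourArea(c)>4: print(n,cv2.contourArea(c),((cen(c)-o+.5)*8).round())
E
```

```text
collar pred [[178. 208.]] handle top [[735. 270.]] [[733. 222.]]
[[ 3.  -1.2 -1.6]
 [-2.  -2.  -2.3]]
[[-0.3 -3.3  0.1]
 [-3.2  0.3  1. ]]
99.0 [177. 226.] (344, 196, 15, 13)
side 64.0 [ 73. 172.]
side 21.0 [168.  99.]
top 34.5 [241. 213.]
```

The c5 crops show the key just above the hub. Relative to the slot it sits about 3 mm to the +y side in the top view (handle 721, slot 737), with X about right.

Emit:
servo_tool([
  {"translation":[-0.001,0.005,0.02],"delta_rot":[0,0,0],"gripper":0.05},
  {"translation":[-0.001,0.005,0.04],"delta_rot":[0,0,0],"gripper":0.05},
  {"translation":[-0.001,0.005,0.055],"delta_rot":[0,0,0],"gripper":0.05},
  {"translation":[-0.001,0.005,0.07],"delta_rot":[0,0,0],"gripper":0.05},
  {"translation":[-0.001,0.005,0.07],"delta_rot":[0,0,0],"gripper":0.05},
])

```text
t: 6.05
eef_pos: [0.5977, -0.0129, 0.2834]
ee_rot: [-3.014, -0.289, -0.777]
wrist_force: [-0.3, -0.0, -1.4]
gripper_width: 0.0138
grasp_force: 40.0
```

```bash
python3 - <<'E'
from h import *
rep()
E
```

```text
t 6.05 tip rel mouth X,Y,N mm [ 8.5 -0.7  2.5] tool z in hub [-0.021  0.003 -1.   ] key ang deg 3.9 q [-0.21  0.47  0.3   2.08 -1.1   0.23 -0.32] F hub [-1.  0. -1.] w 0.0138 40
```

The arm drifted because joints 5 and 6 sit on their limits. The key is symmetric to a half turn, so I back off and turn the tool the other way round.

Emit:
servo_tool([
  {"translation":[-0.01,0,-0.03],"delta_rot":[0,0,0],"gripper":0.05},
  {"translation":[-0.015,0,-0.07],"delta_rot":[0,0,0],"gripper":0.05},
  {"translation":[-0.015,0,-0.11],"delta_rot":[0,0,0],"gripper":0.05},
  {"translation":[-0.015,0,-0.13],"delta_rot":[0,0,-0.05],"gripper":0.05},
  {"translation":[-0.015,0,-0.14],"delta_rot":[0,0,-0.11],"gripper":0.05},
])

```text
t: 6.55
eef_pos: [0.5573, -0.0182, 0.3425]
ee_rot: [2.933, 0.635, 0.771]
wrist_force: [-1.1, -0.9, -1.1]
gripper_width: 0.0134
grasp_force: 40.0
```

Emit:
servo_tool([
  {"translation":[0,0,0],"delta_rot":[0,0,-0.068],"gripper":0.05},
  {"translation":[0,0,0],"delta_rot":[0,0,-0.136],"gripper":0.05},
  {"translation":[0,0,0],"delta_rot":[0,0,-0.204],"gripper":0.05},
  {"translation":[0,0,0],"delta_rot":[0,0,-0.272],"gripper":0.05},
  {"translation":[0,0,0],"delta_rot":[0,0,-0.34],"gripper":0.05},
])

```text
t: 7.05
eef_pos: [0.5574, -0.0182, 0.3415]
ee_rot: [2.402, 1.539, 0.663]
wrist_force: [-0.7, -0.4, -1.4]
gripper_width: 0.0135
grasp_force: 40.0
```

```bash
python3 - <<'E'
from h import *
rep()
E
```

```text
t 7.05 tip rel mouth X,Y,N mm [ 2.4 -1.  73.1] tool z in hub [-0.02   0.003 -1.   ] key ang deg 58.3 q [-0.2   0.32  0.29  2.11 -0.65  0.29  0.2 ] F hub [-1.3 -0.3 -0.8] w 0.0135 40
```

Emit:
servo_tool([
  {"translation":[0,0,0],"delta_rot":[0,0,-0.07],"gripper":0.05},
  {"translation":[0,0,0],"delta_rot":[0,0,-0.14],"gripper":0.05},
  {"translation":[0,0,0],"delta_rot":[0,0,-0.21],"gripper":0.05},
  {"translation":[0,0,0],"delta_rot":[0,0,-0.28],"gripper":0.05},
  {"translation":[0,0,0],"delta_rot":[0,0,-0.35],"gripper":0.05},
])

```text
t: 7.55
eef_pos: [0.5574, -0.0183, 0.3414]
ee_rot: [1.622, 2.204, 0.486]
wrist_force: [0.5, -0.6, -0.7]
gripper_width: 0.0138
grasp_force: 40.0
```

Emit:
servo_tool([
  {"translation":[0,0,0],"delta_rot":[0,0,-0.07],"gripper":0.05},
  {"translation":[0,0,0],"delta_rot":[0,0,-0.14],"gripper":0.05},
  {"translation":[0,0,0],"delta_rot":[0,0,-0.21],"gripper":0.05},
  {"translation":[0,0,0],"delta_rot":[0,0,-0.28],"gripper":0.05},
  {"translation":[0,0,0],"delta_rot":[0,0,-0.35],"gripper":0.05},
])

```text
t: 8.05
eef_pos: [0.5573, -0.0184, 0.3414]
ee_rot: [0.706, 2.57, 0.264]
wrist_force: [-0.4, -0.7, -2.1]
gripper_width: 0.0137
grasp_force: 40.0
```

Emit:
servo_tool([
  {"translation":[0,0,0],"delta_rot":[0,0,-0.07],"gripper":0.05},
  {"translation":[0,0,0],"delta_rot":[0,0,-0.14],"gripper":0.05},
  {"translation":[0,0,0],"delta_rot":[0,0,-0.21],"gripper":0.05},
  {"translation":[0,0,0],"delta_rot":[0,0,-0.28],"gripper":0.05},
  {"translation":[0,0,0],"delta_rot":[0,0,-0.35],"gripper":0.05},
])

```text
t: 8.55
eef_pos: [0.5573, -0.0184, 0.3413]
ee_rot: [-0.259, 2.626, 0.02]
wrist_force: [-0.2, 0.3, -0.4]
gripper_width: 0.0135
grasp_force: 40.0
```

```bash
python3 - <<'E'
from h import *
p,r,s=rep()
plan(p,r,[(m0+N*.192-uy*.003,tool(101,30))])
E
```

```text
t 8.55 tip rel mouth X,Y,N mm [ 2.1 -1.2 73.1] tool z in hub [-0.021  0.003 -1.   ] key ang deg -175.8 q [ 0.19  0.31 -0.23  2.1   0.04  0.24  1.72] F hub [-0.3  0.3 -0.3] w 0.0135 40
T [0.009, -0.002, 0.086] R [0.002, -0.01, 0.002] mm 43 deg 1
```

```bash
python3 - <<'E'
from h import *
p,r,s=now()
plan(p,r,[(m0+N*.182+X*.002-uy*.0018,tool(101,30))])
E
```

```text
T [0.005, -0.0, 0.106] R [0.002, -0.01, 0.002] mm 53 deg 1
```

Emit:
servo_tool([
  {"translation":[0.001,0,0.02],"delta_rot":[0,-0.002,0],"gripper":0.05},
  {"translation":[0.002,0,0.045],"delta_rot":[0,-0.004,0],"gripper":0.05},
  {"translation":[0.003,0,0.07],"delta_rot":[0,-0.006,0],"gripper":0.05},
  {"translation":[0.004,0,0.09],"delta_rot":[0,-0.008,0.001],"gripper":0.05},
  {"translation":[0.005,0,0.106],"delta_rot":[0.002,-0.01,0.002],"gripper":0.05},
])

```text
t: 9.05
eef_pos: [0.581, -0.0161, 0.2937]
ee_rot: [-0.241, 2.605, 0.021]
wrist_force: [1.1, -1.3, -1.7]
gripper_width: 0.0138
grasp_force: 40.0
```

Emit:
servo_tool([
  {"translation":[0,0,0],"delta_rot":[0,0,0],"gripper":0.05},
  {"translation":[0,0,0],"delta_rot":[0,0,0],"gripper":0.05},
])

```text
t: 9.25
eef_pos: [0.5803, -0.0158, 0.2938]
ee_rot: [-0.243, 2.607, 0.021]
wrist_force: [0.6, -0.3, -0.7]
gripper_width: 0.0137
grasp_force: 40.0
```

```bash
python3 - <<'E'
from h import *
p,r,s=rep()
plan(p,r,[(m0+N*.167+X*.002-uy*.0018,tool(101,30))])
f=shot("side","side4");t=shot("top","top4")
a=cv2.resize(f[175:245,330:390],None,fx=8,fy=8,interpolation=2);b=cv2.resize(t[190:260,270:310],None,fx=8,fy=8,interpolation=2)
cv2.imwrite("pics/c6.png",np.hstack([a,b])[:,:,::-1])
for k in(.117,.162):
  q=p+r.apply([0,0,k]);print(k,"crop side",((proj("side",q)-[330,175]+.5)*8).round(),"crop top",((proj("top",q)-[270,190]+.5)*8+[480,0]).round())
E
```

```text
t 9.25 tip rel mouth X,Y,N mm [ 1.7 -1.8 20.3] tool z in hub [-0.  0. -1.] key ang deg -176.4 q [ 0.45  0.47 -0.6   2.11  1.13  0.24  0.66] F hub [ 0.2 -0.3 -0.9] w 0.0137 40
T [-0.0, 0.0, 0.031] R [0.0, -0.0, -0.003] mm 15 deg 0
0.117 crop side [[205. 251.]] crop top [[745. 208.]]
0.162 crop side [[273. 348.]] crop top [[742. 167.]]
```

View pics/c6.png

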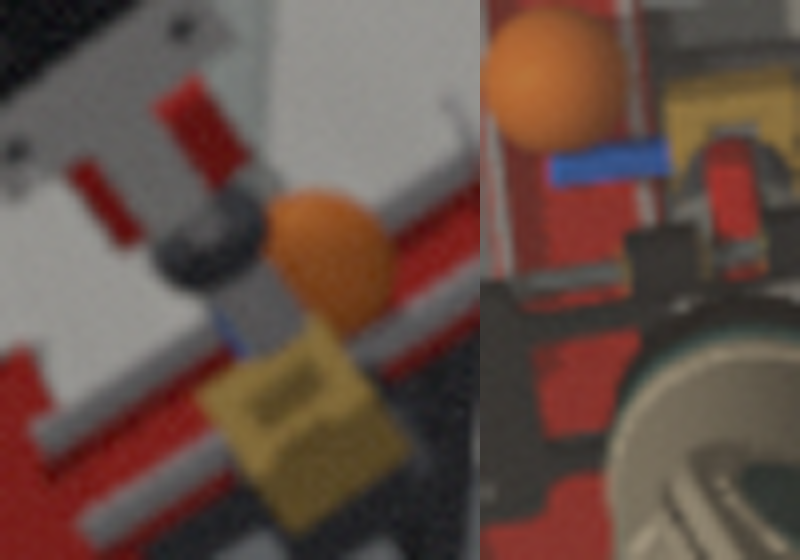

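In c6 the key stands 20 mm above the hub. In the side view it is about 3.5 mm uphill of the slot (slot 287,383; projected tip line about 305,385), and Y is good.

Emit:
servo_tool([
  {"translation":[0.007,0,0.01],"delta_rot":[0,0,0],"gripper":0.05},
  {"translation":[0.007,0,0.022],"delta_rot":[0,0,0],"gripper":0.05},
  {"translation":[0.007,0,0.034],"delta_rot":[0,0,0],"gripper":0.05},
  {"translation":[0.007,0,0.044],"delta_rot":[0,0,0],"gripper":0.05},
  {"translation":[0.007,0,0.05],"delta_rot":[0,0,0],"gripper":0.05},
])

```text
t: 9.85
eef_pos: [0.5887, -0.0142, 0.2745]
ee_rot: [-0.245, 2.602, 0.015]
wrist_force: [-38.8, -4.4, 50.6]
gripper_width: 0.0138
grasp_force: 40.0
```

```bash
python3 - <<'E'
from h import *
p,r,s=rep();print(s["ft_torque"].round(2))
f=shot("side","side5")
a=cv2.resize(f[175:245,330:390],None,fx=8,fy=8,interpolation=2);cv2.imwrite("pics/c7.png",a[:,:,::-1])
E
```

```text
t 9.85 tip rel mouth X,Y,N mm [ 0.3 -1.9 -0.6] tool z in hub [ 0.005 -0.004 -1.   ] key ang deg -176.2 q [ 0.43  0.51 -0.6   2.11  1.37  0.24  0.43] F hub [-8.5  0.4 63.3] w 0.0138 40
[-0.28  2.13 -0.07]
```

Emit:
servo_tool([
  {"translation":[0,0,-0.01],"delta_rot":[0,0,0],"gripper":0.05},
  {"translation":[0,0,-0.014],"delta_rot":[0,0,0],"gripper":0.05},
  {"translation":[0,0,-0.014],"delta_rot":[0,0,0],"gripper":0.05},
])

```text
t: 10.2
eef_pos: [0.5867, -0.0151, 0.2776]
ee_rot: [-0.243, 2.605, 0.019]
wrist_force: [-0.1, -0.2, -1.8]
gripper_width: 0.0137
grasp_force: 40.0
```

```bash
python3 - <<'E'
from h import *
p,r,s=rep();print(s["ft_torque"].round(2))
t=shot("top","top5")
a=load("c7")[:560];b=cv2.resize(t[190:260,270:310],None,fx=8,fy=8,interpolation=2)
cv2.imwrite("pics/c8.png",np.hstack([a,b])[:,:,::-1])
E
```

```text
t 10.2 tip rel mouth X,Y,N mm [-0.4 -2.1  3.1] tool z in hub [ 0.002 -0.001 -1.   ] key ang deg -176.3 q [ 0.45  0.51 -0.62  2.11  1.33  0.25  0.47] F hub [-1.  -0.2 -1.5] w 0.0137 40
[-0.    0.67  0.  ]
```

View pics/c8.png

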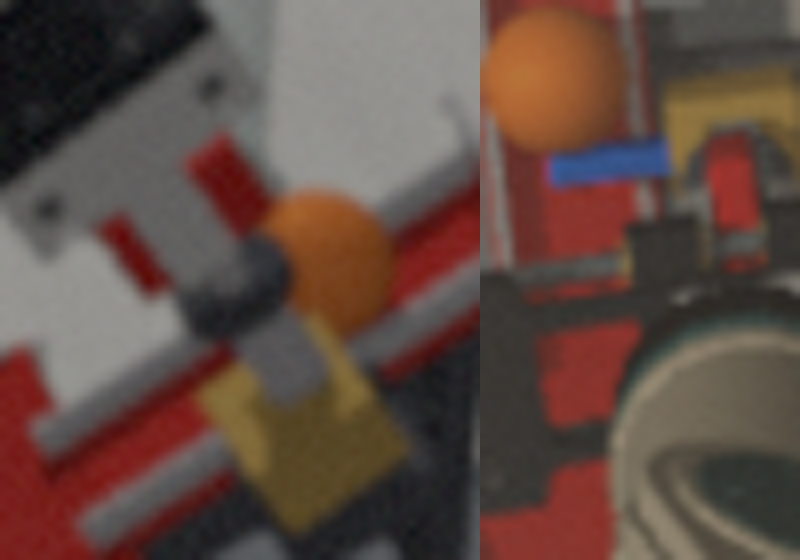

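c8 shows the shaft tip resting on the hub top. The side view and the contact moment both say it sits too far to −y, so I sweep gently in +y under light pressure.

Emit:
servo_tool([
  {"translation":[0,0.002,0.008],"delta_rot":[0,0,0],"gripper":0.05},
  {"translation":[0,0.003,0.01],"delta_rot":[0,0,0],"gripper":0.05},
  {"translation":[0,0.004,0.011],"delta_rot":[0,0,0],"gripper":0.05},
  {"translation":[0,0.005,0.011],"delta_rot":[0,0,0],"gripper":0.05},
  {"translation":[0,0.006,0.011],"delta_rot":[0,0,0],"gripper":0.05},
])

```text
t: 10.75
eef_pos: [0.5876, -0.0122, 0.2712]
ee_rot: [-0.243, 2.608, 0.019]
wrist_force: [-8.3, -1.8, 4.4]
gripper_width: 0.0138
grasp_force: 40.0
```

```bash
python3 - <<'E'
from h import *
p,r,s=rep();print(s["ft_torque"].round(2))
E
```

```text
t 10.75 tip rel mouth X,Y,N mm [-3.   0.5 -3.1] tool z in hub [-0.001 -0.001 -1.   ] key ang deg -176.3 q [ 0.43  0.52 -0.61  2.12  1.38  0.25  0.42] F hub [-5.1 -0.7  8.1] w 0.0138 40
[-0.34  1.57 -0.11]
```

Emit:
servo_tool([
  {"translation":[0,0.001,0.002],"delta_rot":[0,0,0],"gripper":0.05},
  {"translation":[0,0.002,0.002],"delta_rot":[0,0,0],"gripper":0.05},
  {"translation":[0,0.003,0.002],"delta_rot":[0,0,0],"gripper":0.05},
  {"translation":[0,0.004,0.002],"delta_rot":[0,0,0],"gripper":0.05},
])

```text
t: 11.15
eef_pos: [0.5878, -0.0121, 0.2701]
ee_rot: [-0.239, 2.609, 0.014]
wrist_force: [-6.3, -3.9, 5.7]
gripper_width: 0.0136
grasp_force: 40.0
```

```bash
python3 - <<'E'
from h import *
p,r,s=rep();print(s["ft_torque"].round(2))
E
```

```text
t 11.15 tip rel mouth X,Y,N mm [-3.5  0.  -4.1] tool z in hub [-0.002 -0.005 -1.   ] key ang deg -176.4 q [ 0.42  0.52 -0.6   2.12  1.39  0.25  0.4 ] F hub [-3.  -3.1  8.3] w 0.0136 40
[-0.97  1.51 -0.49]
```

Emit:
servo_tool([
  {"translation":[0.002,-0.003,0.002],"delta_rot":[0,0,0],"gripper":0.05},
  {"translation":[0.002,-0.003,0.006],"delta_rot":[0,0,0],"gripper":0.05},
  {"translation":[0.002,-0.003,0.01],"delta_rot":[0,0,0],"gripper":0.05},
  {"translation":[0.002,-0.003,0.014],"delta_rot":[0,0,0],"gripper":0.05},
  {"translation":[0.002,-0.003,0.014],"delta_rot":[0,0,0],"gripper":0.05},
])

```text
t: 11.65
eef_pos: [0.5909, -0.0131, 0.2629]
ee_rot: [-0.24, 2.61, 0.016]
wrist_force: [-3.1, -4.3, -4.5]
gripper_width: 0.0134
grasp_force: 40.0
```

```bash
python3 - <<'E'
from h import *
p,r,s=rep();print(s["ft_torque"].round(2))
E
```

```text
t 11.65 tip rel mouth X,Y,N mm [ -4.7  -1.1 -11.8] tool z in hub [-0.003 -0.004 -1.   ] key ang deg -176.5 q [ 0.42  0.54 -0.6   2.11  1.44  0.25  0.35] F hub [-5.4 -3.9 -2.1] w 0.0134 40
[-1.03  1.54 -0.57]
```

Emit:
servo_tool([
  {"translation":[0.001,-0.001,0.006],"delta_rot":[0,0,0],"gripper":0.05},
  {"translation":[0.001,-0.001,0.012],"delta_rot":[0,0,0],"gripper":0.05},
  {"translation":[0.001,-0.001,0.018],"delta_rot":[0,0,0],"gripper":0.05},
  {"translation":[0.001,-0.001,0.024],"delta_rot":[0,0,0],"gripper":0.05},
  {"translation":[0.001,-0.001,0.03],"delta_rot":[0,0,0],"gripper":0.05},
])

```text
t: 12.15
eef_pos: [0.5979, -0.0124, 0.2502]
ee_rot: [-0.24, 2.609, 0.016]
wrist_force: [-5.8, -5.1, 1.0]
gripper_width: 0.0139
grasp_force: 40.0
```

```bash
python3 - <<'E'
from h import *
p,r,s=rep();print(s["ft_torque"].round(2),np.round(np.column_stack([X,uy,N]).T@s["ft_torque"],2))
E
```

```text
t 12.15 tip rel mouth X,Y,N mm [ -4.8  -1.2 -26.4] tool z in hub [-0.002 -0.004 -1.   ] key ang deg -176.4 q [ 0.41  0.56 -0.58  2.11  1.55  0.25  0.25] F hub [-5.  -4.4  4. ] w 0.0139 40
[-0.96  1.72 -0.54] [-0.91  1.83 -0.1 ]
```

Emit:
servo_tool([
  {"translation":[0.001,-0.001,0.008],"delta_rot":[0,0,0],"gripper":0.05},
  {"translation":[0.001,-0.001,0.016],"delta_rot":[0,0,0],"gripper":0.05},
  {"translation":[0.001,-0.001,0.024],"delta_rot":[0,0,0],"gripper":0.05},
  {"translation":[0.001,-0.001,0.03],"delta_rot":[0,0,0],"gripper":0.05},
  {"translation":[0.001,-0.001,0.034],"delta_rot":[0,0,0],"gripper":0.05},
])

```text
t: 12.65
eef_pos: [0.6063, -0.0116, 0.2353]
ee_rot: [-0.241, 2.608, 0.018]
wrist_force: [-16.6, -5.4, 16.1]
gripper_width: 0.0136
grasp_force: 40.0
```

Emit:
servo_tool([
  {"translation":[0,0,0.002],"delta_rot":[0,0,0],"gripper":0.05},
  {"translation":[0,0,0.004],"delta_rot":[0,0,0],"gripper":0.05},
  {"translation":[0,0,0.006],"delta_rot":[0,0,0],"gripper":0.05},
])

```text
t: 12.95
eef_pos: [0.6062, -0.0114, 0.235]
ee_rot: [-0.242, 2.606, 0.015]
wrist_force: [-34.5, -8.3, 39.9]
gripper_width: 0.0136
grasp_force: 40.0
```

```bash
python3 - <<'E'
from h import *
p,r,s=rep();print(np.round(np.column_stack([X,uy,N]).T@s["ft_torque"],2))
E
```

```text
t 12.95 tip rel mouth X,Y,N mm [ -4.8  -1.4 -43.7] tool z in hub [ 0.    -0.004 -1.   ] key ang deg -176.3 q [ 0.4   0.61 -0.59  2.1   1.67  0.27  0.15] F hub [-10.5  -4.   52.2] w 0.0136 40
[-0.99  2.97 -0.11]
```

Key home (contact 52 N at depth 44 mm). Ease off and begin turning.

Emit:
servo_tool([
  {"translation":[0.001,-0.001,-0.005],"delta_rot":[0,0,0],"gripper":0.05},
  {"translation":[0.001,-0.001,-0.005],"delta_rot":[0,0,-0.04],"gripper":0.05},
  {"translation":[0.001,-0.002,-0.005],"delta_rot":[0,0,-0.08],"gripper":0.05},
  {"translation":[0.001,-0.002,-0.005],"delta_rot":[0,0,-0.12],"gripper":0.05},
  {"translation":[0.001,-0.002,-0.005],"delta_rot":[0,0,-0.15],"gripper":0.05},
])

```text
t: 13.45
eef_pos: [0.6062, -0.0127, 0.2353]
ee_rot: [-0.65, 2.54, -0.094]
wrist_force: [-7.9, -4.2, 4.8]
gripper_width: 0.0136
grasp_force: 40.0
```

```bash
cat >> h.py <<'E'
def frep():
    p,r,s=rep();print("F tool",r.inv().apply(s["wrist_force"]).round(1),"M tool",r.inv().apply(s["ft_torque"]).round(2));return p,r,s
E
python3 - <<'E'
from h import *
frep()
E
```

```text
t 13.45 tip rel mouth X,Y,N mm [ -5.   -2.5 -43.4] tool z in hub [-0.001 -0.003 -1.   ] key ang deg -158.2 q [ 0.4   0.6  -0.58  2.1   1.66  0.26  0.47] F hub [-4.8 -3.2  8.4] w 0.0136 40
F tool [ 5.6 -1.2 -8.3] M tool [0.19 1.93 0.09]
```

Emit:
servo_tool([
  {"translation":[0,-0.001,0],"delta_rot":[0,0,-0.04],"gripper":0.05},
  {"translation":[0,-0.001,0],"delta_rot":[0,0,-0.08],"gripper":0.05},
  {"translation":[0,-0.002,0],"delta_rot":[0,0,-0.12],"gripper":0.05},
  {"translation":[0,-0.002,0],"delta_rot":[0,0,-0.16],"gripper":0.05},
  {"translation":[0,-0.0025,0],"delta_rot":[0,0,-0.2],"gripper":0.05},
])

```text
t: 13.95
eef_pos: [0.6067, -0.0138, 0.2355]
ee_rot: [-1.172, 2.365, -0.238]
wrist_force: [-7.2, -4.1, 5.6]
gripper_width: 0.0139
grasp_force: 40.0
```

```bash
python3 - <<'E'
from h import *
frep()
E
```

```text
t 13.95 tip rel mouth X,Y,N mm [ -4.5  -3.6 -43.4] tool z in hub [-0.001 -0.003 -1.   ] key ang deg -134.2 q [ 0.4   0.6  -0.57  2.1   1.66  0.26  0.9 ] F hub [-3.8 -3.2  8.7] w 0.0139 40
F tool [ 5.   0.5 -8.7] M tool [-0.73  1.79  0.13]
```

Emit:
servo_tool([
  {"translation":[0,-0.001,0],"delta_rot":[0,0,-0.04],"gripper":0.05},
  {"translation":[0,-0.001,0],"delta_rot":[0,0,-0.08],"gripper":0.05},
  {"translation":[0,-0.002,0],"delta_rot":[0,0,-0.12],"gripper":0.05},
  {"translation":[0,-0.002,0],"delta_rot":[0,0,-0.16],"gripper":0.05},
  {"translation":[0,-0.0025,0],"delta_rot":[0,0,-0.2],"gripper":0.05},
])

```text
t: 14.45
eef_pos: [0.6075, -0.0144, 0.2359]
ee_rot: [-1.659, 2.095, -0.375]
wrist_force: [-7.7, -3.8, 5.3]
gripper_width: 0.0134
grasp_force: 40.0
```

Emit:
servo_tool([
  {"translation":[0,-0.0005,0],"delta_rot":[0,0,-0.025],"gripper":0.05},
  {"translation":[0,-0.001,0],"delta_rot":[0,0,-0.05],"gripper":0.05},
  {"translation":[0,-0.001,0],"delta_rot":[0,0,-0.065],"gripper":0.05},
  {"translation":[0,-0.001,0],"delta_rot":[0,0,-0.065],"gripper":0.05},
])

```text
t: 14.85
eef_pos: [0.6078, -0.0144, 0.2361]
ee_rot: [-1.804, 1.989, -0.417]
wrist_force: [-9.0, -3.9, 4.7]
gripper_width: 0.0136
grasp_force: 40.0
```

```bash
python3 - <<'E'
from h import *
frep()
f=shot("side","side6");t=shot("top","top6")
rs=blobs(f,(6,180,80),(16,255,255),(290,170,400,290),1)[0][0];print(cen(rs),cv2.contourArea(rs),cv2.boundingRect(rs))
for n,c in (("side",rs),):print(plane(n,cen(c),.06))
E
```

```text
t 14.85 tip rel mouth X,Y,N mm [ -3.4  -4.3 -43.4] tool z in hub [-0.001 -0.003 -1.   ] key ang deg -102.6 q [ 0.39  0.6  -0.56  2.1   1.64  0.25  1.46] F hub [-5.8 -2.8  8.8] w 0.0136 40
F tool [ 4.   5.1 -8.8] M tool [-1.69  1.03 -0.03]
[318.27249191 241.42718447] 257.5 (309, 232, 19, 21)
[0.56262663 0.03937374 0.06      ]
```

The ball has rolled into the tray, at about (0.563, 0.039). Now release the key and back out.

Emit:
servo_tool([
  {"translation":[0,0,0],"delta_rot":[0,0,0],"gripper":0.4},
  {"translation":[0,0,0],"delta_rot":[0,0,0],"gripper":0.4},
  {"translation":[0,0,0],"delta_rot":[0,0,0],"gripper":0.4},
  {"translation":[0,0,0],"delta_rot":[0,0,0],"gripper":0.4},
])

```text
t: 15.35
eef_pos: [0.6093, -0.0126, 0.2369]
ee_rot: [-1.803, 1.985, -0.416]
wrist_force: [-0.2, -0.6, 0.2]
gripper_width: 0.037
grasp_force: 0.0
```

Emit:
servo_tool([
  {"translation":[0,0,-0.03],"delta_rot":[0,0,0],"gripper":0.4},
  {"translation":[0,0,-0.09],"delta_rot":[0,0,0],"gripper":0.4},
  {"translation":[0,0,-0.16],"delta_rot":[0,0,0],"gripper":0.4},
  {"translation":[0,0,-0.22],"delta_rot":[0,0,0],"gripper":0.4},
  {"translation":[0,0,-0.26],"delta_rot":[0,0,0],"gripper":0.4},
])

```text
t: 15.85
eef_pos: [0.5437, -0.0205, 0.3509]
ee_rot: [-1.804, 1.984, -0.417]
wrist_force: [1.0, -1.1, 0.9]
gripper_width: 0.0377
grasp_force: 0.0
```

```bash
python3 - <<'E'
from h import *
frep()
f=shot("side","side7");t=shot("top","top7")
rs=blobs(f,(6,180,80),(16,255,255),(290,170,400,290),1)[0][0];print(cen(rs),cv2.contourArea(rs),cv2.boundingRect(rs))
rt=blobs(t,(5,150,60),(16,255,255),(255,210,320,280),2)[0]
for c in rt: print("top",cen(c),cv2.contourArea(c),cv2.boundingRect(c))
a=cv2.resize(f[170:290,290:410],None,fx=5,fy=5,interpolation=2);b=cv2.resize(t[170:290,260:300],None,fx=5,fy=5,interpolation=2)
cv2.imwrite("pics/c9.png",np.hstack([a,b])[:,:,::-1])
E
```

```text
t 15.85 tip rel mouth X,Y,N mm [-1.1 -2.1 88.2] tool z in hub [ 0.003 -0.    -1.   ] key ang deg -102.5 q [ 0.73  0.39 -0.94  2.12  0.91  0.37  2.16] F hub [ 1.2 -1.2  0.4] w 0.0377 0
F tool [ 0.9 -1.4 -0.4] M tool [-0.5   0.07 -0.03]
[318.37786509 241.43811395] 254.5 (310, 232, 18, 21)
top [281.51879699 253.96867168] 133.0 (276, 246, 12, 18)
```

View pics/c9.png

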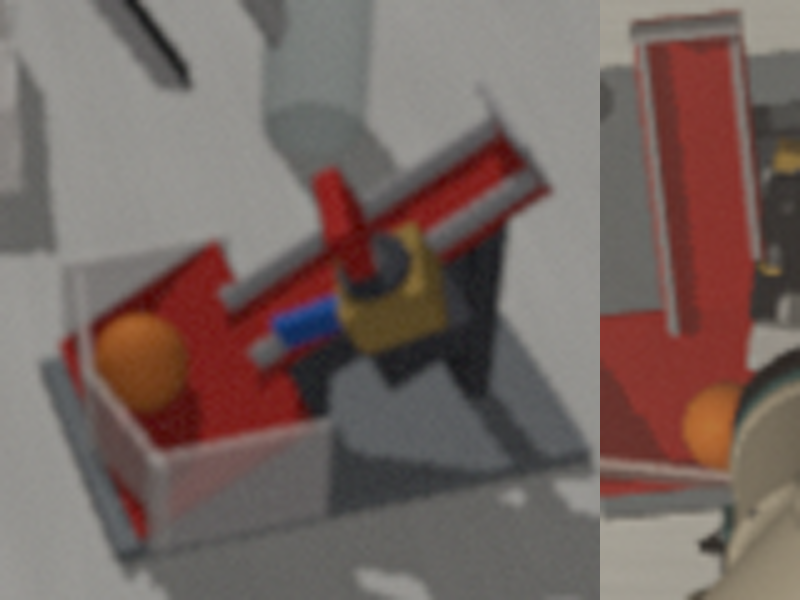

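c9 shows the key upright with its collar on the hub, the blue gate swung downhill and the ball in the tray at crop (142,362). Next I work out the ball grasp.

```bash
python3 - <<'E'
from h import *
p,r,s=now()
b=tri((318.7,242),(285.6,255));print("tri",b,"side@.06",plane("side",(318.6,241.8),.06),"top@.06",plane("top",(285.6,255),.06))
print([ (proj(n,b)).round(1) for n in C])
b=(b+plane("side",(318.6,241.8),.06))/2+np.array([-.002,-.0015,0]);b[2]=.060
B=lambda tilt,h:b-tool(97,tilt).apply([0,0,1])*(.078+h)
print("b",b,B(20,.002))
plan(p,r,[(B(20,.17)+[-.02,0,.02],tool(60,25)),(B(20,.09),tool(97,20)),(B(20,.002),tool(97,20))])
# tote corners / centre by top at z=.06
q=[plane("top",u,.06) for u in[(145,260),(200,265),(188,340),(127,334)]];print("tote c",np.mean(q,0))
E
```

```text
tri [0.56312839 0.03814431 0.05899915] side@.06 [0.56318083 0.03784089 0.06      ] top@.06 [0.56260595 0.03808059 0.06      ]
[array([[318.6, 242. ]]), array([[285.6, 254.9]])]
b [0.56115461 0.0364926  0.06      ] [0.53399695 0.03315806 0.13517541]
T [-0.074, 0.199, -0.016] R [-0.019, 0.049, 0.953] mm 106 deg 114
T [-0.007, -0.001, 0.213] R [0.013, 0.04, -0.308] mm 106 deg 37
T [0.0, -0.0, 0.176] R [0.0, 0.0, -0.0] mm 88 deg 0
tote c [0.4394285  0.34588803 0.06      ]
```

```bash
python3 - <<'E'
from h import *
p,r,s=now()
b=np.array([.5612,.0365,.060])
B=lambda tilt,h:b-tool(97,tilt).apply([0,0,1])*(.078+h)
plan(p,r,[(B(20,.17)+[-.02,0,.02],tool(135,25)),(B(20,.08),tool(97,20)),(B(20,.002),tool(97,20))])
E
```

```text
T [-0.074, 0.199, -0.016] R [-0.038, 0.023, 0.329] mm 106 deg 39
T [0.001, -0.006, 0.233] R [-0.014, 0.041, 0.316] mm 116 deg 38
T [-0.0, 0.0, 0.156] R [0.0, -0.0, 0.0] mm 78 deg 0
```

Emit:
servo_tool([
  {"translation":[-0.015,0.04,-0.003],"delta_rot":[-0.008,0.005,0.066],"gripper":0.5},
  {"translation":[-0.03,0.08,-0.006],"delta_rot":[-0.015,0.009,0.132],"gripper":0.68},
  {"translation":[-0.045,0.12,-0.01],"delta_rot":[-0.023,0.014,0.197],"gripper":0.68},
  {"translation":[-0.06,0.16,-0.013],"delta_rot":[-0.03,0.018,0.263],"gripper":0.68},
  {"translation":[-0.074,0.199,-0.016],"delta_rot":[-0.038,0.023,0.329],"gripper":0.68},
])

```text
t: 16.45
eef_pos: [0.4561, 0.0269, 0.3105]
ee_rot: [-1.034, 2.516, -0.155]
wrist_force: [0.2, 0.0, -0.4]
gripper_width: 0.0638
grasp_force: 0.0
```

Emit:
servo_tool([
  {"translation":[0,-0.001,0.047],"delta_rot":[-0.003,0.008,0.063],"gripper":0.68},
  {"translation":[0,-0.002,0.093],"delta_rot":[-0.006,0.016,0.126],"gripper":0.68},
  {"translation":[0,-0.004,0.14],"delta_rot":[-0.008,0.025,0.19],"gripper":0.68},
  {"translation":[0,-0.005,0.187],"delta_rot":[-0.011,0.033,0.253],"gripper":0.68},
  {"translation":[0.001,-0.006,0.233],"delta_rot":[-0.014,0.041,0.316],"gripper":0.68},
])

```text
t: 16.95
eef_pos: [0.5046, 0.0303, 0.2112]
ee_rot: [-0.304, 2.769, 0.004]
wrist_force: [0.6, 0.6, 0.6]
gripper_width: 0.0638
grasp_force: 0.0
```

Emit:
servo_tool([
  {"translation":[0,0,0],"delta_rot":[0,0,0],"gripper":0.68},
  {"translation":[0,0,0],"delta_rot":[0,0,0],"gripper":0.68},
])

```text
t: 17.15
eef_pos: [0.5036, 0.0301, 0.2121]
ee_rot: [-0.315, 2.768, 0.002]
wrist_force: [-0.8, 0.3, 0.1]
gripper_width: 0.0642
grasp_force: 0.0
```

```bash
python3 - <<'E'
from h import *
p,r,s=now();print(p,s["qpos"].round(2),s["gripper_width"],(r.as_matrix()-tool(97,20).as_matrix()).round(3))
b=np.array([.5612,.0365,.060])
plan(p,r,[(b-tool(97,20).apply([0,0,1])*(.078+.002),tool(97,20))])
g=p+r.apply([0,0,.078]);print(g-b)
f=shot("side","side8");c=blobs(f,(6,180,80),(16,255,255),(290,170,400,290),1)[0][0];print(cen(c),cv2.contourArea(c))
E
```

```text
[0.50363166 0.03009176 0.21213064] [ 0.21  0.53 -0.46  2.26  1.42  0.24  0.27] 0.06419660586171443 [[ 0.02  -0.096  0.007]
 [-0.103 -0.017 -0.001]
 [-0.004 -0.038  0.002]]
T [-0.004, -0.001, 0.166] R [-0.001, 0.003, 0.05] mm 83 deg 6
[-0.03058121 -0.00322538  0.07901727]
[318.59466667 241.68733333] 250.0
```

Emit:
servo_tool([
  {"translation":[-0.003,-0.001,0.03],"delta_rot":[0,0.002,0.02],"gripper":0.68},
  {"translation":[-0.004,-0.001,0.07],"delta_rot":[-0.001,0.003,0.04],"gripper":0.68},
  {"translation":[-0.004,-0.001,0.11],"delta_rot":[-0.001,0.003,0.05],"gripper":0.68},
])

```text
t: 17.5
eef_pos: [0.5257, 0.0318, 0.1633]
ee_rot: [-0.166, 2.783, 0.029]
wrist_force: [0.4, 0.1, -0.2]
gripper_width: 0.064
grasp_force: 0.0
```

```bash
python3 - <<'E'
from h import *
p,r,s=now();print(p,s["qpos"].round(2),(r.as_matrix()-tool(97,20).as_matrix()).round(3))
b=np.array([.5612,.0365,.060])
plan(p,r,[(b-tool(97,20).apply([0,0,1])*(.078+.002),tool(97,20))])
E
```

```text
[0.52571201 0.0317798  0.1633124 ] [ 0.21  0.66 -0.47  2.24  1.79  0.29 -0.18] [[ 0.002  0.003  0.005]
 [ 0.003  0.    -0.001]
 [-0.005 -0.001  0.002]]
T [0.004, 0.001, 0.059] R [-0.001, 0.003, -0.001] mm 29 deg 0
```

Emit:
servo_tool([
  {"translation":[0.001,0,0.02],"delta_rot":[0,0,0],"gripper":0.68},
  {"translation":[0.001,0,0.04],"delta_rot":[0,0,0],"gripper":0.68},
  {"translation":[0.001,0,0.056],"delta_rot":[0,0,0],"gripper":0.68},
  {"translation":[0.001,0,0.057],"delta_rot":[0,0,0],"gripper":0.68},
])

```text
t: 17.9
eef_pos: [0.5344, 0.0326, 0.1352]
ee_rot: [-0.165, 2.786, 0.03]
wrist_force: [-0.4, 0.0, 0.9]
gripper_width: 0.0638
grasp_force: 0.0
```

```bash
python3 - <<'E'
from h import *
p,r,s=now();b=np.array([.5612,.0365,.060])
g=p+r.apply([0,0,.078]);print(g-b,s["wrist_force"].round(1),s["qpos"].round(2))
f=shot("side","side9");c=blobs(f,(6,180,80),(16,255,255),(290,170,400,290),2)[0];print([(cen(k),cv2.contourArea(k)) for k in c])
E
```

```text
[-0.00017405 -0.00066798  0.00195762] [-0.4  0.   0.9] [ 0.24  0.74 -0.52  2.22  1.9   0.35 -0.26]
[(array([325.25806452, 241.55913978]), 15.5), (array([312.5, 246. ]), 1.0)]
```

Close on the ball with moderate force and lift slowly.

Emit:
servo_tool([
  {"translation":[0,0,0],"delta_rot":[0,0,0],"gripper":0.4},
  {"translation":[0,0,0],"delta_rot":[0,0,0],"gripper":0.4},
  {"translation":[0,0,0],"delta_rot":[0,0,0],"gripper":0.4},
  {"translation":[0,0,0],"delta_rot":[0,0,0],"gripper":0.4},
], newtons=12)

```text
t: 18.35
eef_pos: [0.5344, 0.034, 0.1358]
ee_rot: [-0.166, 2.785, 0.033]
wrist_force: [-2.0, 1.8, 3.8]
gripper_width: 0.0474
grasp_force: 12.0
```

Emit:
servo_tool([
  {"translation":[0,0,-0.01],"delta_rot":[0,0,0],"gripper":0.4},
  {"translation":[0,0,-0.03],"delta_rot":[0,0,0],"gripper":0.4},
  {"translation":[0,0,-0.06],"delta_rot":[0,0,0],"gripper":0.4},
  {"translation":[0,0,-0.1],"delta_rot":[0,0,0],"gripper":0.4},
  {"translation":[0,0,-0.14],"delta_rot":[0,0,0],"gripper":0.4},
])

```text
t: 18.85
eef_pos: [0.5097, 0.0291, 0.2013]
ee_rot: [-0.163, 2.787, 0.028]
wrist_force: [-0.5, -1.0, -1.4]
gripper_width: 0.0472
grasp_force: 12.0
```

```bash
python3 - <<'E'
from h import *
p,r,s=now();print(p,s["gripper_width"],s["grasp_force"],s["qpos"].round(2))
f=load("top0").astype(int)
# tote edges: refine by side view corners too
t=np.mean([plane("top",u,.06) for u in[(145,260),(200,265),(188,340),(127,334)]],0);print(t)
up=[(.50,.12,.30),(.47,.26,.29),(.44,.34,.27)]
plan(p,r,[(up[0],tool(97,15)),(up[1],tool(97,5)),(up[2],tool(97,0))])
cv2.imwrite("/tmp/x.png",load("top0")[245:355,115:215,::-1])
h=load("top0")[245:355,115:215];g=cv2.Canny(cv2.resize(h,None,fx=4,fy=4,interpolation=2),30,80)
L=cv2.HoughLinesP(g,1,np.pi/360,60,minLineLength=130,maxLineGap=25)
for l in L[:,0]: print((l/4+[115,245,115,245]-.4).round(1),end=" ")
E
```

```text
[0.50970347 0.02910667 0.20134591] 0.047245860475324225 11.999674290418625 [ 0.23  0.56 -0.49  2.25  1.48  0.26  0.12]
[0.4394285  0.34588803 0.06      ]
T [-0.07, 0.183, -0.185] R [-0.001, 0.042, -0.002] mm 134 deg 5
T [0.03, 0.285, 0.013] R [0.0, 0.084, -0.0] mm 143 deg 10
T [0.044, 0.166, 0.036] R [0.0, 0.041, -0.0] mm 87 deg 4
[124.8 333.1 137.1 260.4] [182.8 353.1 197.6 261.1] [138.4 259.4 198.8 266.4] [189.4 311.8 196.6 265.6] [142.1 259.6 198.8 266.1] [183.1 353.1 194.4 282.1]
```

Emit:
servo_tool([
  {"translation":[-0.01,0.02,-0.035],"delta_rot":[0,0.008,0],"gripper":0.4},
  {"translation":[-0.024,0.06,-0.075],"delta_rot":[0,0.016,0],"gripper":0.4},
  {"translation":[-0.038,0.1,-0.115],"delta_rot":[0,0.025,0],"gripper":0.4},
  {"translation":[-0.054,0.14,-0.15],"delta_rot":[0,0.033,0],"gripper":0.4},
  {"translation":[-0.07,0.183,-0.185],"delta_rot":[0,0.042,0],"gripper":0.4},
])

```text
t: 19.35
eef_pos: [0.4999, 0.1205, 0.3006]
ee_rot: [-0.167, 2.876, 0.021]
wrist_force: [0.6, 0.2, -0.5]
gripper_width: 0.0473
grasp_force: 12.0
```

Emit:
servo_tool([
  {"translation":[0.006,0.057,0.003],"delta_rot":[0,0.017,0],"gripper":0.4},
  {"translation":[0.012,0.114,0.005],"delta_rot":[0,0.034,0],"gripper":0.4},
  {"translation":[0.018,0.171,0.008],"delta_rot":[0,0.05,0],"gripper":0.4},
  {"translation":[0.024,0.228,0.01],"delta_rot":[0,0.067,0],"gripper":0.4},
  {"translation":[0.03,0.285,0.013],"delta_rot":[0,0.084,0],"gripper":0.4},
])

```text
t: 19.85
eef_pos: [0.4706, 0.2609, 0.2896]
ee_rot: [-0.179, 3.052, 0.006]
wrist_force: [0.6, 0.5, 0.0]
gripper_width: 0.047
grasp_force: 12.0
```

Emit:
servo_tool([
  {"translation":[0.01,0.035,0.007],"delta_rot":[0,0.01,0],"gripper":0.4},
  {"translation":[0.02,0.075,0.015],"delta_rot":[0,0.02,0],"gripper":0.4},
  {"translation":[0.03,0.115,0.025],"delta_rot":[0,0.03,0],"gripper":0.4},
  {"translation":[0.044,0.166,0.036],"delta_rot":[0,0.041,0],"gripper":0.4},
  {"translation":[0.044,0.166,0.036],"delta_rot":[0,0.041,0],"gripper":0.4},
])

```text
t: 20.35
eef_pos: [0.4394, 0.3433, 0.2695]
ee_rot: [0.191, -3.134, -0.004]
wrist_force: [-0.0, 0.0, -1.5]
gripper_width: 0.0474
grasp_force: 12.0
```

```bash
python3 - <<'E'
from h import *
p,r,s=now();print(p,s["gripper_width"],s["grasp_force"],s["qpos"].round(2),r.as_matrix()[:,2].round(3))
plan(p,r,[((.437,.347,.17),tool(97)),((.437,.347,.108),tool(97))])
f=shot("side","side10")
g=cv2.cvtColor(f,cv2.COLOR_RGB2HSV);c=blobs(f,(6,180,60),(16,255,255),(180,60,320,240),1)[0];print([(cen(k),cv2.contourArea(k)) for k in c],proj("side",p+r.apply([0,0,.08])))
E
```

```text
[0.4393798  0.34334822 0.26945811] 0.047382097060704294 12.000344842672348 [-0.19  0.66 -0.84  1.8   0.6   0.95  0.41] [-0.001  0.002 -1.   ]
T [0.004, 0.007, 0.199] R [0.001, -0.001, -0.0] mm 99 deg 0
T [-0.0, 0.0, 0.124] R [0.0, 0.0, -0.0] mm 62 deg 0
[(array([249.51754386, 140.78947368]), 19.0)] [[254.63147832 139.59170098]]
```

Emit:
servo_tool([
  {"translation":[0.004,0.007,0.05],"delta_rot":[0,0,0],"gripper":0.4},
  {"translation":[0.004,0.007,0.11],"delta_rot":[0,0,0],"gripper":0.4},
  {"translation":[0.004,0.007,0.17],"delta_rot":[0,0,0],"gripper":0.4},
  {"translation":[0.004,0.007,0.22],"delta_rot":[0,0,0],"gripper":0.4},
  {"translation":[0.004,0.007,0.26],"delta_rot":[0,0,0],"gripper":0.4},
])

```text
t: 20.9
eef_pos: [0.4395, 0.3419, 0.1386]
ee_rot: [-0.182, 3.135, -0.003]
wrist_force: [0.3, 1.1, -0.8]
gripper_width: 0.0472
grasp_force: 12.0
```

Emit:
servo_tool([
  {"translation":[0,0,0.02],"delta_rot":[0,0,0],"gripper":0.4},
  {"translation":[0,0,0.035],"delta_rot":[0,0,0],"gripper":0.4},
  {"translation":[0,0,0.05],"delta_rot":[0,0,0],"gripper":0.4},
  {"translation":[0,0,0.06],"delta_rot":[0,0,0],"gripper":0.4},
  {"translation":[0,0,0.06],"delta_rot":[0,0,0],"gripper":0.4},
])

```text
t: 21.4
eef_pos: [0.4392, 0.3442, 0.1099]
ee_rot: [-0.185, 3.135, 0.001]
wrist_force: [0.3, -0.4, -0.4]
gripper_width: 0.0473
grasp_force: 12.0
```

```bash
python3 - <<'E'
from h import *
p,r,s=now();print(p,s["wrist_force"].round(1),s["gripper_width"])
E
```

```text
[0.43918557 0.34420491 0.10991495] [ 0.3 -0.4 -0.4] 0.047258803839157704
```

Emit:
servo_tool([
  {"translation":[0,0,0.003],"delta_rot":[0,0,0],"gripper":0.4},
  {"translation":[0,0,0.006],"delta_rot":[0,0,0],"gripper":0.4},
  {"translation":[0,0,0.006],"delta_rot":[0,0,0],"gripper":0.4},
])

```text
t: 21.7
eef_pos: [0.4398, 0.3449, 0.1087]
ee_rot: [-0.185, 3.132, 0.002]
wrist_force: [-0.5, -2.3, 8.9]
gripper_width: 0.0473
grasp_force: 12.0
```

Emit:
servo_tool([
  {"translation":[0,0,0],"delta_rot":[0,0,0],"gripper":0.56},
  {"translation":[0,0,0],"delta_rot":[0,0,0],"gripper":0.62},
  {"translation":[0,0,0],"delta_rot":[0,0,0],"gripper":0.72},
  {"translation":[0,0,0],"delta_rot":[0,0,0],"gripper":0.75},
  {"translation":[0,0,0],"delta_rot":[0,0,0],"gripper":0.75},
])

```text
t: 22.2
eef_pos: [0.4391, 0.3444, 0.1069]
ee_rot: [-0.185, 3.135, 0.001]
wrist_force: [0.2, 0.3, 0.0]
gripper_width: 0.0703
grasp_force: 0.0
```

Emit:
servo_tool([
  {"translation":[0,0,-0.03],"delta_rot":[0,0,0],"gripper":0.75},
  {"translation":[0,0,-0.08],"delta_rot":[0,0,0],"gripper":0.75},
  {"translation":[0,0,-0.15],"delta_rot":[0,0,0],"gripper":0.75},
  {"translation":[0,0,-0.23],"delta_rot":[0,0,0],"gripper":0.75},
  {"translation":[0,0,-0.3],"delta_rot":[0,0,0],"gripper":0.75},
])

```text
t: 22.7
eef_pos: [0.4386, 0.3444, 0.2598]
ee_rot: [-0.186, 3.134, 0.003]
wrist_force: [0.0, -0.5, -1.0]
gripper_width: 0.0703
grasp_force: 0.0
```

```bash
python3 - <<'E'
from h import *
p,r,s=now();print(s["t"],p,s["wrist_force"].round(1))
f=shot("side","s11");c=blobs(f,(6,150,60),(16,255,255),(180,100,320,240),1)[0];print("ball",[(cen(k),cv2.contourArea(k),plane("side",cen(k),.027)) for k in c])
c=blobs(f,(14,80,60),(28,255,255),(350,205,390,250),1)[0][0];print("hub",cen(c),cv2.contourArea(c))
c=blobs(f,(100,120,60),(125,255,255),(335,200,385,250),1)[0][0];print("gate",cen(c),cv2.contourArea(c))
a=load("side7");c=blobs(a,(100,120,60),(125,255,255),(335,200,385,250),1)[0][0];print("gate before",cen(c))
print("diff near key/rack/meter/bottle vs earlier",[np.abs(cv2.GaussianBlur(f,(3,3),0)[y0:y1,x0:x1].astype(int)-cv2.GaussianBlur(load(n),(3,3),0)[y0:y1,x0:x1]).mean().round(1) for n,(x0,y0,x1,y1) in (("side7",(345,200,385,245)),("side0",(270,365,300,400)),("side0",(390,325,445,395)),("side0",(340,135,367,195)))])
E
```

```text
22.7 [0.43861727 0.34444935 0.25982468] [ 0.  -0.5 -1. ]
ball [(array([260.09259259, 187.08703704]), 90.0, array([0.43997591, 0.354521  , 0.027     ]))]
hub [369.47386286 230.3957909 ] 245.5
gate [350.9591195  234.35849057] 53.0
gate before [351.05448718 234.375     ]
diff near key/rack/meter/bottle vs earlier [np.float64(0.8), np.float64(0.9), np.float64(1.1), np.float64(0.8)]
```

Emit:
servo_tool([
  {"translation":[0,0,0],"delta_rot":[0,0,0],"gripper":0.75},
  {"translation":[0,0,0],"delta_rot":[0,0,0],"gripper":0.75},
  {"translation":[0,0,0],"delta_rot":[0,0,0],"gripper":0.75},
  {"translation":[0,0,0],"delta_rot":[0,0,0],"gripper":0.75},
  {"translation":[0,0,0],"delta_rot":[0,0,0],"gripper":0.75},
])

```text
t: 23.25
eef_pos: [0.4386, 0.344, 0.2562]
ee_rot: [0.186, -3.136, -0.0]
wrist_force: [-0.3, -0.3, -0.6]
gripper_width: 0.0706
grasp_force: 0.0
```

```bash
python3 -c "
from rig import *
print(finish_job())"
```

```text
the job is handed in; nothing more can be done
None
```

The job is handed in at about 23 s: the red key is home in the hub with the gate open, and the ball was lowered into the clear tote; image checks found the yellow key, meter and bottle unmoved, and no verdict was returned.

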